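# Fetch the finger plane from behind the bottles on a luthier's bench

### The job

The brass finger plane is boxed in at the back of the bench caddy: move the mallet, the glue bottle and the varnish bottle out of the way and stand all three in the empty plywood tray, then take the plane out and lay it sole down in the middle of the cork mat. After that stand the mallet and each bottle back on the felt round it came from. Set everything down upright without dropping it or knocking it over, and leave the cello bridge and the rosin tin where they are.

Things in the scene. Friction and masses are not known exactly. Their poses are not given: they have to be found in the camera images.
- mallet: Carver's mallet, 188 mm tall, standing on its head with the handle up. Turned dark-wood head (widest 62 mm, from the underside to 84 mm up, thin brass ring) and a light-wood handle above it, 23 to 29 mm thick; it is 29 mm thick from 157 to 180 mm above the underside, which is the place to grip. 0.27 to 0.5 kg. Origin: centre of its underside; z up. Round about z.
- glue: White glue bottle with a yellow band and an orange cap, 172 mm tall, standing. Body 60 mm across up to 118 mm, then shoulders; the straight orange cap, 31 mm across, runs from 138 to 172 mm above the underside and is the place to grip. 0.2 to 0.4 kg. Origin: centre of its underside; z up. Round about z.
- varnish: Amber glass varnish bottle with a paper label and a black cap, 160 mm tall, standing. Body 60 mm across up to 98 mm, then shoulders and a 29 mm neck; the straight black cap, 34 mm across, runs from 128 to 160 mm above the underside and is the place to grip. 0.2 to 0.35 kg. Origin: centre of its underside; z up. Round about z.
- plane: Brass finger plane, 58 mm long (x) and 28 mm wide (y); straight sides 24 mm high, a dark wooden wedge and steel iron rising to 38 mm in the middle. Lies sole down in the caddy, boxed in by the mallet and bottles on three sides and the gouge rack on the fourth. Grip across its 28 mm width, at its middle. 0.17 to 0.33 kg. Origin: centre of the sole; z up, nose to -x.
- caddy: Fixed wooden caddy, floor 8 mm above the bench, rim 20 mm high at x = -112 and y = +-108 mm. Origin on the bench under the plane's place. Three flush green felt rounds, 68 mm wide, at (-66, 0), (-6, 54), (-6, -54) mm: mallet, glue and varnish stand on them, one each, in any arrangement. Gouge rack at the back from x = 80 mm, handles up to 165 mm high. A 10 mm high clamp lies near (-90, -55) mm.
- side_tray: Empty fixed plywood tray at one side of the bench, 290 mm (x) by 116 mm (y) outside, walls 6 mm thick and 20 mm high, floor 6 mm above its origin. Origin: centre of its underside; x along its length. Room for three things in a row along x.
- mat: Fixed cork mat with a dark wooden edge, at the other side of the bench, 130 mm (x) by 110 mm (y), 5 mm thick. Origin: centre of its underside; z up.
- bridge: Bystander: light maple cello bridge, about 90 x 90 x 11 mm, lying flat just beyond the mat (its centre about 125 mm farther along the mat's +x). To be left alone.
- rosin: Bystander: small round rosin tin with a red lid, 42 mm across and 19 mm high, standing loose in the caddy's front left corner, about (-78, 76) mm in the caddy's frame. To be left alone.
Not all that is in view belongs to the job. What is shaped like the mat but white is not meant.

How it is judged:
By the outcome, as a careful person would: the job done as asked, in the order asked, and still so for the second after the job is handed in, with the robot touching nothing.
It also fails if it takes over 128 s, if anything falls off the work surface, if the arm or the gripper's body presses on something with over 40 N, if the wrist force passes 120 N, or if a joint passes its speed limit or range.

### The arm

A 6-joint arm with a two-finger parallel gripper is mounted at the origin on the work surface. World frame = base frame: x ahead of the robot, y to its left, z up, the work surface at z = 0. Lengths are in m, angles in rad, forces in N, time in s.
With the tool pointing down it reaches from about 0.3 to 0.875 m from the base axis. Payload 6.4 kg.
Tool frame: the origin (TCP) lies on the centre line of the jaws, within the pads' length; the fingertips stand ctrl.nose_length ahead of it and the grasp point (between the pads) lies 6 mm ahead of it (ctrl.nose_length is the distance from the TCP to the fingertips, in m); x points along the fingers, y is the direction in which the jaws open and shut, and the axes are right-handed (so a half turn about x gives the same grasp; the last joint's range is limited). The gripper opens to 85 mm and grips with 20 to 120 N. Pads are 22 mm wide; open, the fingers measure 114 mm over their backs; the gripper's body (76 mm by 85 mm) begins 54 mm behind the grasp point. The pads swing forward as they close: fully open they stand 13 mm farther back than shut.
Start: joints at [-1.502, 0.181, 1.607, -0, 1.354, -0.206], TCP at [0.156, -0.553, 0.256] pointing down, gripper open.
Joint ranges: [-2.99, 2.99], [-0.89, 2.07], [0.3, 2.58], [-1.14, 4.28], [0, 2.63], [-3.12, 3.12]. Speed limits (rad/s): [2.57, 2.57, 3.01, 3.14, 3.14, 3.14].

### API

Orientations are given as a unit quaternion [w, x, y, z].
In Python, from bench import telemetry, cams, workorder, spotter, ctrl gives the robot as it stands. The module is installed in compiled form; this text tells all that it offers.
- The arm moves only by the tool servo_tool, never from a script. Its argument "targets" is one flat list of numbers, 4 for each row, row after row: the shift along the tool's x, y, z in mm, then the turn about the tool's x in rad. A call has exactly 5 rows; each row shifts and turns the commanded pose from where the row before left it, along the tool's axes as they then stand; what a row does not reach is not made up. A row lasts 1/10 s, in which the tool goes at most 50 mm and 8.59 degrees, less where a joint would pass 70% of its speed; a pose out of reach is approached as far as the arm can. A call is refused whole if a number of a shift passes 50 or a number of a turn 0.15, either way. A call with a gripper value outside its range is refused whole. "fingers" is the finger opening in mm, from 0 to 85.4, set as the call begins (left out, the last holds). The fingers move at their own pace and stop on an object; the grip force is fixed at half the most. Time passes only in rows, so rows that do not move let the fingers close, or fill a call up. It gives the time, the measured TCP pose, the force and the opening at its end, in the units of the state.
- telemetry.get_obs(): the state, without advancing time (a new reading comes with each control period).
- cams.camera(name): name is "scene" or "top"; returns (picture, depth): 384x512x3 uint8, blue, green, red; 384x512 float32, m along the optical axis (not along the pixel's ray), 0 where there is no reading.
- cams.camera_params(name): a dict with "intrinsics" (3x3 intrinsics, pixels), "R" (3x3) and "t" (3): a world point X has camera coordinates R X + t. Camera axes: x right, y down, z forward; pixel columns grow to the right and rows downward; lengths in m; the calibration is good to about 2 mm. A picture is of the moment at which its call begins. camera_params takes no time and is no camera call.
- workorder.hand_in(): hands the job in, once; it reports no verdict.
Trained networks look in the newest picture that a camera, given by its name, has taken for a name from the list of things; names that differ only in an ending like _2 or _b are one class to them, and where a whole thing is asked for, a point or a joint stands for the part that bears it (a point fixed in the world has none). Each returns a list of dicts, best first, with "score" (0 to 1); they miss things now and then, are a little off and sometimes report something else, mostly with a low value. They report only what shows in the picture. A call takes as long as a camera call. They do not tell look-alikes from the thing itself.
- spotter.search_frame(camera, thing): "pixel" ([column, row] in pixels, amid what is visible of it).
The state is a dict: "time_s": time; "q": joint angles; "dq": joint speeds; "joint_efforts": joint torques, N m; "eef_pos": TCP position; "eef_rot": TCP orientation; "wrist_force": force on the tool from outside, world axes, zero at the start; "torque": the same for the moment, N m; "opening": opening from 0.0 (shut) to 1.0 (fully open).
Only numpy, scipy, OpenCV 4.12 (cv2) and the standard library are available. Lean on these libraries where they do the work, as an engineer would, in place of code of your own. Each camera call takes 0.05 s, during which the arm holds its last target.

## Working session

There is one attempt and no reset: what is moved stays moved. The work goes in short steps, Python scripts to look and compute and a tool call to move; the robot and the scene stay as the last step left them, time stands still between calls to the robot, and variables do not carry over. Pictures are saved under pics/ and viewed, and the job is handed in when it is done.

Besides the shell and the picture viewer there is one more tool, called after ">>>" as a command line: name --argument value ..., lists and objects as JSON in quotes. servo_tool: Moves the arm, as the interface text tells. Its arguments: {"type":"object","properties":{"targets":{"type":"array","items":{"type":"number"}},"fingers":{"type":"number"}},"required":["targets"]}

```bash
ls; mkdir -p pics
python3 - <<'E'
from bench import telemetry, cams, ctrl
import cv2,numpy as np
print(telemetry.get_obs()); print(ctrl.nose_length)
for n in("scene","top"):
    p,d=cams.camera(n); cv2.imwrite(f"pics/a_{n}.png",p); np.save(f"pics/a_{n}.npy",d); print(cams.camera_params(n))
E
```

```text
pics
{'time_s': 0.0, 'q': array([-1.50229282e+00,  1.81530040e-01,  1.60802114e+00, -2.86150926e-06,
        1.35381939e+00, -2.06338969e-01]), 'dq': array([-0.00053791,  0.00177751, -0.00186173, -0.0006046 ,  0.00013436,
       -0.00026467]), 'joint_efforts': array([ 2.99312174e-03, -4.44864571e+01, -3.51342845e+01, -3.96425446e-05,
        8.89864663e-03,  1.42687756e-05]), 'eef_pos': array([ 0.15601035, -0.55288957,  0.25538397]), 'eef_rot': array([ 0.09623895,  0.70048256,  0.09749328, -0.70039796]), 'wrist_force': array([0.81876742, 0.96724611, 0.99611177]), 'torque': array([-0.02050012, -0.02637189, -0.09876833]), 'opening': 1.0012130498296419}
0.025
{'intrinsics': array([[438.12286869,   0.        , 252.59659918],
       [  0.        , 438.12286869, 193.43347861],
       [  0.        ,   0.        ,   1.        ]]), 'R': array([[-0.46239432,  0.8866721 ,  0.00202217],
       [ 0.57155266,  0.2998034 , -0.76383603],
       [-0.67787834, -0.35203766, -0.64540719]]), 't': array([ 0.01433372, -0.28828244,  1.69956658])}
{'intrinsics': array([[356.38832651,   0.        , 259.58137664],
       [  0.        , 356.38832651, 191.60348958],
       [  0.        ,   0.        ,   1.        ]]), 'R': array([[-0.02607751, -0.99939221, -0.02313396],
       [-0.98910123,  0.02914977, -0.14432275],
       [ 0.14490938,  0.01911825, -0.98926021]]), 't': array([0.22885049, 0.4440904 , 1.04095973])}
```

View pics/a_scene.png

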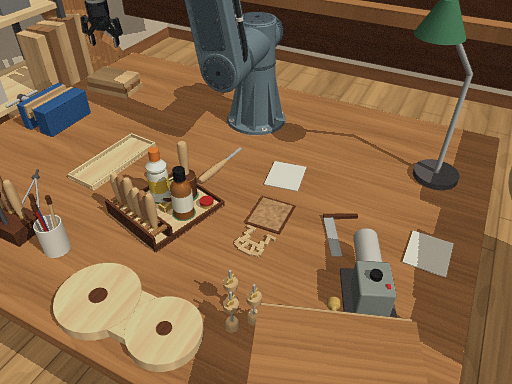

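View pics/a_top.png

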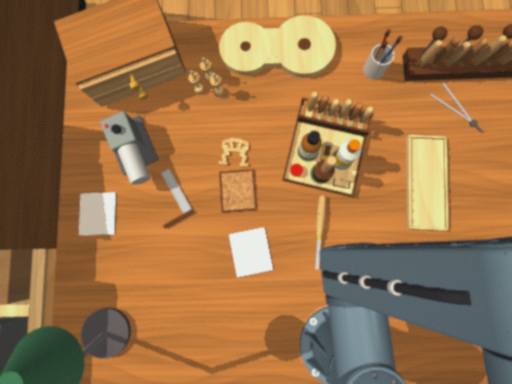

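Run:
```python
from bench import spotter
for c in("scene","top"):
    for n in("mallet","glue","varnish","plane","caddy","side_tray","mat","bridge","rosin"):
        print(c,n,[([round(float(v)) for v in r["pixel"]],round(r["score"],2)) for r in spotter.search_frame(c,n)])
```

```text
scene mallet [([188, 165], 0.85)]
scene glue [([155, 174], 0.58), ([252, 242], 0.4)]
scene varnish [([180, 198], 0.95)]
scene plane [([168, 207], 0.56)]
scene caddy [([149, 216], 0.63)]
scene side_tray [([110, 158], 0.63), ([271, 213], 0.49)]
scene mat [([272, 215], 0.86), ([429, 252], 0.58)]
scene bridge [([154, 175], 0.64), ([252, 241], 0.57)]
scene rosin [([205, 203], 0.72)]
top mallet [([322, 172], 0.88), ([236, 190], 0.6)]
top glue [([350, 154], 0.68)]
top varnish [([311, 143], 0.93)]
top plane [([327, 147], 0.6)]
top caddy [([332, 129], 0.92)]
top side_tray [([424, 180], 0.8), ([334, 134], 0.26)]
top mat [([249, 254], 0.75), ([237, 189], 0.71), ([96, 214], 0.62)]
top bridge [([234, 150], 0.76), ([326, 148], 0.53)]
top rosin []
```

The scene shows the mallet (top 322,172), the glue (350,150), the varnish (311,143), and the plane between them at about (327,147). The tray is at (428,182). The cork mat is at (238,190); its look-alikes are the white sheets at (250,252) and (97,214), which aren't meant. Next is a close crop and localisation.

```bash
cat > h.py <<'E'
import numpy as np,cv2
from bench import cams
def cloud(n,d):
    P=cams.camera_params(n);K=P["intrinsics"];v,u=np.mgrid[:384,:512]
    c=np.stack([(u-K[0,2])/K[0,0]*d,(v-K[1,2])/K[1,1]*d,d],-1)
    return (c-P["t"])@P["R"]
def ray(n,px,z):
    P=cams.camera_params(n);K=P["intrinsics"]
    r=P["R"].T@np.linalg.solve(K,[px[0],px[1],1.]);o=-P["R"].T@P["t"]
    return o+r*(z-o[2])/r[2]
def proj(n,X):
    P=cams.camera_params(n);c=P["R"]@np.asarray(X,float)+P["t"];c=P["intrinsics"]@c;return c[:2]/c[2]
E
python3 - <<'E'
from h import *
p=cv2.imread("pics/a_top.png")
cv2.imwrite("pics/c1.png",cv2.resize(p[85:205,275:385],None,fx=5,fy=5,interpolation=cv2.INTER_CUBIC))
s=cv2.imread("pics/a_scene.png")
cv2.imwrite("pics/c2.png",cv2.resize(s[125:255,60:235],None,fx=4.5,fy=4.5,interpolation=cv2.INTER_CUBIC))
d=np.load("pics/a_top.npy");X=cloud("top",d)
for nm,px in dict(mallet=(326,150),traytl=(409,136),traybr=(449,230),traytr=(447,136),traybl=(409,230),mat=(238,190),tab=(270,220)).items():
    print(nm,X[px[1],px[0]].round(3))
hm=X[...,2]; print(hm[100:200:6,280:380:5].round(3).tolist() if 0 else "")
E
```

```text
mallet [0.572 0.01  0.037]
traytl [ 0.613 -0.251  0.019]
traybr [ 0.321 -0.356 -0.004]
traytr [ 0.615 -0.379 -0.002]
traybl [ 0.324 -0.236 -0.004]
mat [0.461 0.284 0.006]
tab [ 0.366  0.187 -0.004]
```

View pics/c1.png

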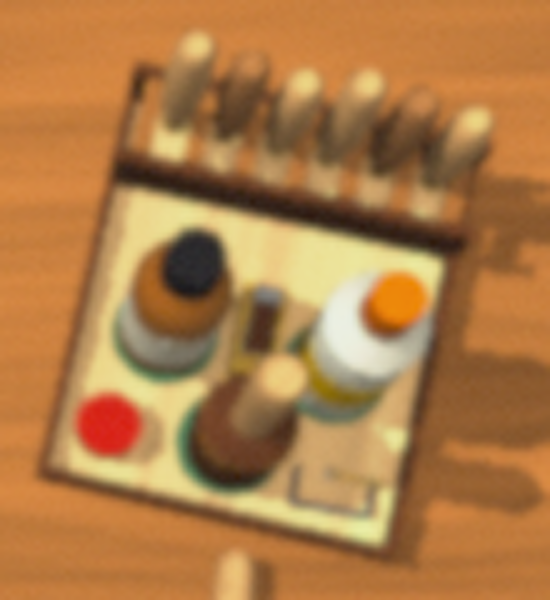

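View pics/c2.png

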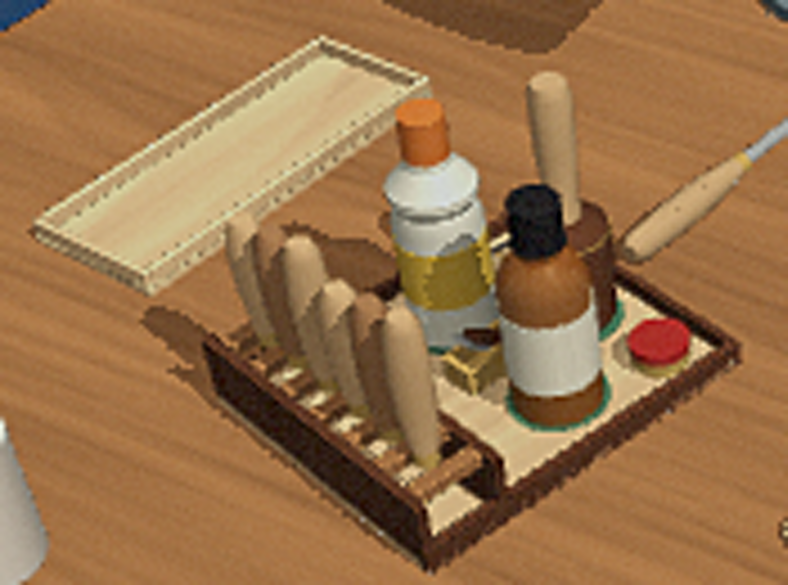

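```bash
cat > loc.py <<'E'
from h import *
def blob(mask):
    n,l,s,c=cv2.connectedComponentsWithStats(mask.astype(np.uint8)); 
    return sorted([(int(s[i,4]),c[i].round(1).tolist()) for i in range(1,n)],reverse=True)[:3]
E
python3 - <<'E'
from loc import *
from scipy.optimize import least_squares
f=lambda x,y:(275+(x-2)/5,85+(y-2)/5)
g=lambda x,y:(60+(x-2)/4.5,125+(y-2)/4.5)
print("mallet top",ray("top",f(284,374),.196),ray("scene",g(550,80),.194))
print("glue top",ray("top",f(400,296),.180),ray("scene",g(421,108),.180))
print("varn top",ray("top",f(196,258),.168),ray("scene",g(536,194),.168))
# caddy fit
obs=[("top",f(42,474),(-115,111,20)),("top",f(402,558),(-115,-111,20))]
a=ray("top",f(42,474),.02);b=ray("top",f(402,558),.02);print(a,b,np.linalg.norm(a-b))
a2=ray("scene",g(738,345),.02);print("scene FL",a2)
print("varn felt",ray("top",f(160,378),.008),"mallet felt",ray("top",f(232,490),.008),"glue felt bottom", ray("top",f(345,418),.008))
d=np.load("pics/a_top.npy");X=cloud("top",d)
# cluster top heights
for nm,zz in (("mallet",(.17,.21)),("glue",(.15,.2)),("varn",(.13,.18))):
    pass
p=cv2.imread("pics/a_top.png");hsv=cv2.cvtColor(p,cv2.COLOR_BGR2HSV)
m=np.zeros((384,512),bool);m[120:185,285:380]=1
r=X[m&(X[...,2]>.1)];print(len(r))
for cx,cy in((322,130+30),):pass
print(X[85+370//5,275+284//5],X[85+296//5,275+400//5],X[85+258//5,275+196//5],X[85+325//5,275+265//5])
# tray & mat
q=cv2.resize(p[125:240,395:460],None,fx=5,fy=5,interpolation=cv2.INTER_CUBIC)
q2=cv2.resize(p[130:220,205:270],None,fx=5,fy=5,interpolation=cv2.INTER_CUBIC)
h=max(q.shape[0],q2.shape[0]);o=np.zeros((h,q.shape[1]+q2.shape[1],3),np.uint8);o[:q.shape[0],:q.shape[1]]=q;o[:q2.shape[0],q.shape[1]:]=q2
cv2.imwrite("pics/c3.png",o);print(q.shape)
E
```

```text
mallet top [0.50525766 0.02560414 0.196     ] [0.50203753 0.02162255 0.194     ]
glue top [ 0.54922426 -0.04073303  0.18      ] [ 0.54850444 -0.04485622  0.18      ]
varn top [0.57718086 0.06396014 0.168     ] [0.57631223 0.05952122 0.168     ]
[0.48820061 0.14381241 0.02      ] [ 0.42981685 -0.07257628  0.02      ] 0.22412659488886902
scene FL [0.4954755  0.14501148 0.02      ]
varn felt [0.54903721 0.06743168 0.008     ] mallet felt [0.47675227 0.02622524 0.008     ] glue felt bottom [ 0.51999062 -0.04602006  0.008     ]
968
[0.50640423 0.02652902 0.19575791] [ 0.54957075 -0.04261193  0.17665759] [0.57824323 0.06315203 0.16627831] [0.57205719 0.00432587 0.03694537]
(575, 325, 3)
```

View pics/c3.png

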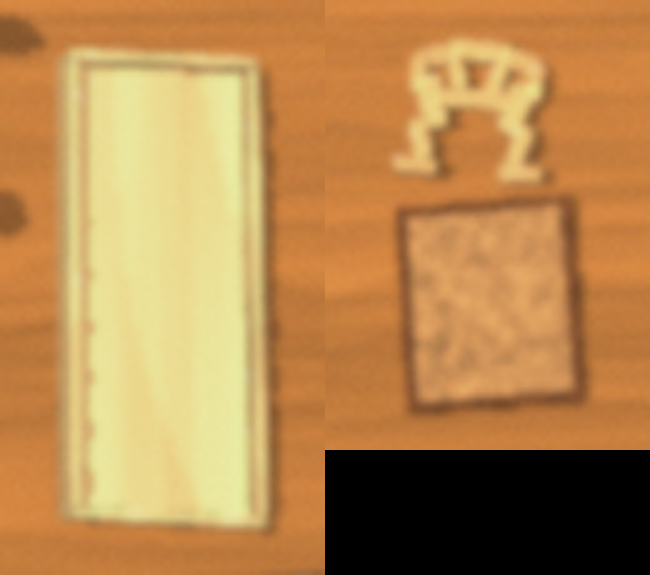

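The top crop confirms the plane at (327,147), boxed in by varnish (left), glue (right) and mallet (front). The cork mat with the dark edge at (238,190) has the bridge beyond it. Next I'll compute poses and the tool frame.

```bash
cat >> h.py <<'E'
from bench import telemetry
from scipy.spatial.transform import Rotation as Ro
def tool():
    o=telemetry.get_obs();w,x,y,z=o["eef_rot"];return np.array(o["eef_pos"]),Ro.from_quat([x,y,z,w]).as_matrix(),o
def go(X,yaw=None):
    """prints shift in current tool axes (mm) from TCP to world X; yaw= wanted world angle of jaw (tool y) axis"""
    p,R,o=tool(); s=R.T@(np.array(X)-p)*1000
    jy=np.arctan2(R[1,1],R[0,1]); out=""
    if yaw is not None:
        dy=(yaw-jy+np.pi/2)%np.pi-np.pi/2; out=f" yaw change world {dy:.3f} -> tool-x turn {-dy:.3f}"
    print("tcp",p.round(4),"jawyaw",round(jy,3),"shift",s.round(1),out,"tilt",(R[:,0]+[0,0,1]).round(3))
    if yaw is not None:
        c=Ro.from_rotvec([-dy,0,0]).as_matrix(); print(" shift in axes after turn",(c.T@s).round(1))
E
python3 - <<'E'
from h import *
c=lambda x,y:(395+(x-2)/5,125+(y-2)/5)
T=np.array([ray("top",c(*q),.02) for q in((62,48),(260,60),(270,528),(62,518))]);print(T.round(4),T.mean(0))
e=((T[0]+T[1])-(T[2]+T[3]))/2;print("tray len",np.linalg.norm(e),"yaw",np.arctan2(e[1],e[0]))
m=lambda x,y:(205+(x-2)/5,130+(y-2)/5)
M=np.array([ray("top",m(*q),.005) for q in((72,208),(250,197),(258,400),(86,410))]);print(M.round(4),M.mean(0))
e=((M[0]+M[1])-(M[2]+M[3]))/2;print("mat len",np.linalg.norm(e),"yaw",np.arctan2(e[1],e[0]))
g=lambda x,y:(60+(x-2)/4.5,125+(y-2)/4.5)
T=np.array([ray("scene",g(*q),.02) for q in((34,230),(152,288),(430,82),(322,38))]);print("scene tray",T.round(4),T.mean(0))
s=cv2.imread("pics/a_scene.png");cv2.imwrite("pics/c4.png",cv2.resize(s[185:265,225:305],None,fx=7,fy=7,interpolation=cv2.INTER_CUBIC))
go([.504,.024,.17+.006],np.pi/2-.2635); print(tool()[1].round(3))
E
```

```text
[[ 0.619  -0.2455  0.02  ]
 [ 0.6073 -0.366   0.02  ]
 [ 0.3198 -0.3429  0.02  ]
 [ 0.329  -0.2207  0.02  ]] [ 0.46876231 -0.29377219  0.02      ]
tray len 0.28969218858138024 yaw -0.08284182281815024
[[0.5231 0.3426 0.005 ]
 [0.5267 0.2308 0.005 ]
 [0.3989 0.2289 0.005 ]
 [0.3957 0.3352 0.005 ]] [0.46110695 0.28437406 0.005     ]
mat len 0.12761909318423192 yaw 0.03645035942239714
scene tray [[ 0.62   -0.3577  0.02  ]
 [ 0.63   -0.2385  0.02  ]
 [ 0.3385 -0.2253  0.02  ]
 [ 0.3275 -0.341   0.02  ]] [ 0.47899448 -0.29061113  0.02      ]
tcp [ 0.1561 -0.5534  0.2563] jawyaw -1.296 shift [  80.3 -461.3 -491.6]  yaw change world -0.538 -> tool-x turn 0.538 tilt [0. 0. 0.]
 shift in axes after turn [  80.3 -648.1 -185.5]
[[ 0.     0.271 -0.962]
 [ 0.    -0.962 -0.271]
 [-1.    -0.    -0.   ]]
```

View pics/c4.png

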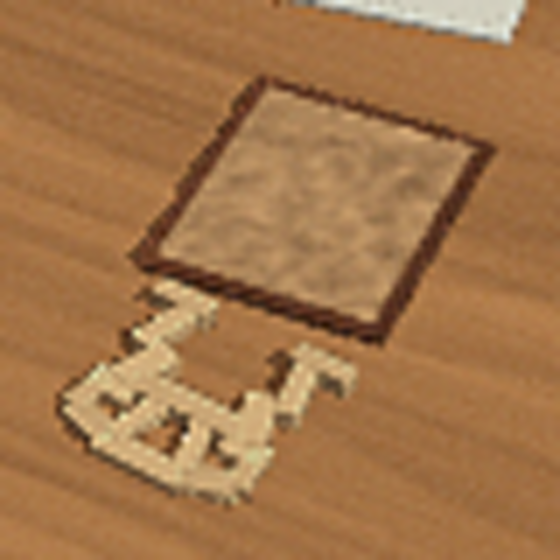

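>>> servo_tool --targets '[0,0,0,0.1,0,0,0,0.14,0,0,0,0.14,0,0,0,0.11,0,0,0,0.048]' --fingers 85

```text
time_s: 1.5
eef_pos: [0.1561, -0.5534, 0.2563]
eef_rot: [-0.094, 0.701, -0.094, -0.701]
wrist_force: [0.8, -0.4, 0.6]
opening: 0.998
```

>>> servo_tool --targets '[0,-25,-7,0,0,-40,-12,0,0,-48,-14,0,0,-48,-14,0,0,-48,-14,0]'

```text
time_s: 2.0
eef_pos: [0.2699, -0.3659, 0.2563]
eef_rot: [-0.093, 0.701, -0.093, -0.701]
wrist_force: [0.9, -0.8, 0.6]
opening: 0.995
```

>>> servo_tool --targets '[0,-48,-14,0,0,-48,-14,0,0,-48,-14,0,0,-48,-14,0,0,-48,-14,0]'

```text
time_s: 2.5
eef_pos: [0.4001, -0.1522, 0.2568]
eef_rot: [-0.093, 0.701, -0.093, -0.701]
wrist_force: [0.9, -0.7, 0.2]
opening: 0.991
```

Run:
```python
from h import *
go([.504,.024,.176],np.pi/2-.2635); print(tool()[2]["q"].round(2))
m=lambda x,y:(225+(x-3)/7,185+(y-3)/7)
M=np.array([ray("scene",m(*q),.005) for q in((265,78),(495,150),(380,340),(135,262))]);print(M.round(4),M.mean(0))
```

```text
tcp [ 0.4001 -0.1522  0.2568] jawyaw -1.834 shift [  80.7 -197.2  -54.3]  yaw change world -0.000 -> tool-x turn 0.000 tilt [ 0.001 -0.001  0.   ]
 shift in axes after turn [  80.7 -197.2  -54.3]
[-0.64 -0.17  1.96 -0.    1.35  1.19]
[[0.4036 0.2283 0.005 ]
 [0.4003 0.3362 0.005 ]
 [0.5259 0.3405 0.005 ]
 [0.5319 0.233  0.005 ]] [0.46541194 0.28448877 0.005     ]
```

>>> servo_tool --targets '[0,-48,-13,0,0,-48,-13,0,0,-45,-13,0,0,-36,-10,0,0,-20,-5,0]'

```text
time_s: 3.0
eef_pos: [0.5038, 0.025, 0.2564]
eef_rot: [-0.092, 0.701, -0.092, -0.701]
wrist_force: [0.1, 0.0, 0.9]
opening: 0.989
```

>>> servo_tool --targets '[0,0,0,0,10,0,0,0,20,0,0,0,24,0,0,0,20,0,0,0]'

```text
time_s: 3.5
eef_pos: [0.5017, 0.0209, 0.1806]
eef_rot: [0.093, -0.701, 0.094, 0.701]
wrist_force: [-0.3, 0.2, -0.0]
opening: 0.994
```

Run:
```python
from h import *
go([.504,.024,.1825],np.pi/2-.2635)
for n in("scene","top"):
    p,d=cams.camera(n); cv2.imwrite(f"pics/b_{n}.png",p)
a=cv2.imread("pics/b_scene.png")[80:240,90:260];b=cv2.imread("pics/b_top.png")[90:210,270:390]
cv2.imwrite("pics/b1.png",np.hstack([cv2.resize(a,(400,376),interpolation=2),cv2.resize(b,(376,376),interpolation=2)]))
```

```text
tcp [0.5017 0.0209 0.1806] jawyaw -1.836 shift [-1.9 -3.6 -1.4]  yaw change world 0.001 -> tool-x turn -0.001 tilt [-0.001 -0.     0.   ]
 shift in axes after turn [-1.9 -3.6 -1.4]
```

View pics/b1.png

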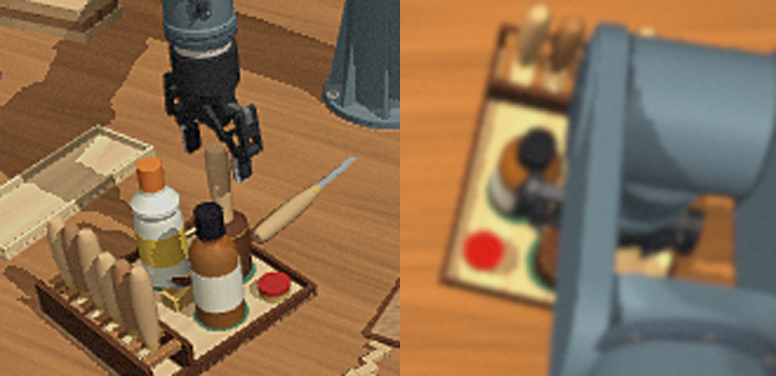

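The fingers straddle the mallet handle top, and the rest is clear. I'll centre and close.

>>> servo_tool --targets '[0,-3,-1,0,0,0,0,0,0,0,0,0,0,0,0,0,0,0,0,0]' --fingers 20

```text
time_s: 4.1
eef_pos: [0.5052, 0.0247, 0.1835]
eef_rot: [-0.093, 0.702, -0.093, -0.7]
wrist_force: [-0.7, 0.1, 6.5]
opening: 0.316
```

>>> servo_tool --targets '[0,0,0,0,0,0,0,0,0,0,0,0,0,0,0,0,0,0,0,0]' --fingers 0

```text
time_s: 4.6
eef_pos: [0.5053, 0.0247, 0.1835]
eef_rot: [-0.093, 0.702, -0.093, -0.7]
wrist_force: [-1.3, 0.0, 6.5]
opening: 0.32
```

>>> servo_tool --targets '[-3,0,0,0,-7,0,0,0,-12,0,0,0,-15,0,0,0,-12,0,6,0]'

```text
time_s: 5.1
eef_pos: [0.4992, 0.0262, 0.2328]
eef_rot: [-0.093, 0.701, -0.093, -0.701]
wrist_force: [-0.1, 0.3, -3.0]
opening: 0.32
```

>>> servo_tool --targets '[0,4,12,0,0,12,12,0,0,22,4,0,0,28,0,0,0,30,0,0]'

```text
time_s: 5.6
eef_pos: [0.446, -0.0593, 0.232]
eef_rot: [-0.092, 0.701, -0.092, -0.701]
wrist_force: [0.8, -0.4, -2.7]
opening: 0.319
```

>>> servo_tool --targets '[0,35,0,0,0,35,0,0,0,35,0,0,0,35,0,0,0,32,0,0]'

```text
time_s: 6.1
eef_pos: [0.4011, -0.2263, 0.2321]
eef_rot: [-0.093, 0.701, -0.093, -0.701]
wrist_force: [0.6, 0.0, -4.2]
opening: 0.313
```

>>> servo_tool --targets '[0,27,0,0,0,18,0,0,0,11,0,0,0,5,0,0,0,0,0,0]'

```text
time_s: 6.6
eef_pos: [0.386, -0.2839, 0.2314]
eef_rot: [-0.093, 0.701, -0.093, -0.701]
wrist_force: [0.2, -0.4, -2.8]
opening: 0.315
```

Run:
```python
from h import *
go([.387,-.285,.1815],np.pi/2-.2635)
p,d=cams.camera("scene"); cv2.imwrite("pics/d1.png",cv2.resize(p[40:260,20:300],None,fx=2.5,fy=2.5,interpolation=2))
```

```text
tcp [ 0.386  -0.2839  0.2314] jawyaw -1.834 shift [49.9  0.8 -1.3]  yaw change world 0.000 -> tool-x turn -0.000 tilt [0. 0. 0.]
 shift in axes after turn [49.9  0.8 -1.3]
```

View pics/d1.png

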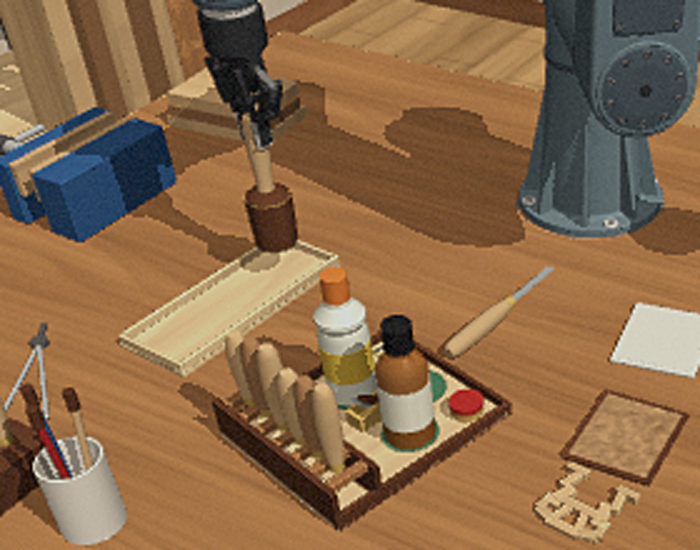

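Run:
```python
from h import *
for dz in (0.188-.03,0.084,0):
    q=proj("scene",[.386,-.284,.058+dz]);print(((q-[20,40])*2.5).round())
```

```text
[256. 135.]
[267. 186.]
[278. 240.]
```

The mallet hangs upright. Lowering it.

>>> servo_tool --targets '[8,0,0,0,14,0,0,0,12,0,0,0,8,0,0,0,4,0,0,0]'

```text
time_s: 7.15
eef_pos: [0.3858, -0.2832, 0.184]
eef_rot: [0.093, -0.7, 0.092, 0.702]
wrist_force: [0.0, -0.1, -3.3]
opening: 0.319
```

>>> servo_tool --targets '[1,0,0,0,1,0,0,0,1,0,0,0,0,0,0,0,0,0,0,0]'

```text
time_s: 7.65
eef_pos: [0.3862, -0.2841, 0.1826]
eef_rot: [-0.093, 0.701, -0.093, -0.701]
wrist_force: [0.1, -0.6, -3.5]
opening: 0.317
```

>>> servo_tool --targets '[1,0,0,0,0,0,0,0,1,0,0,0,0,0,0,0,0,0,0,0]'

```text
time_s: 8.15
eef_pos: [0.3866, -0.2846, 0.1816]
eef_rot: [-0.092, 0.701, -0.093, -0.701]
wrist_force: [-0.5, 1.4, 5.0]
opening: 0.317
```

>>> servo_tool --targets '[0,0,0,0,0,0,0,0,0,0,0,0,0,0,0,0,0,0,0,0]' --fingers 75

```text
time_s: 8.65
eef_pos: [0.3861, -0.284, 0.1802]
eef_rot: [0.093, -0.701, 0.093, 0.701]
wrist_force: [0.1, -0.1, 0.5]
opening: 0.876
```

>>> servo_tool --targets '[-15,0,0,0,-30,0,0,0,-25,0,0,0,-10,0,0,0,0,0,0,0]'

```text
time_s: 9.15
eef_pos: [0.3866, -0.2847, 0.2616]
eef_rot: [-0.092, 0.702, -0.094, -0.7]
wrist_force: [0.1, -0.3, 0.1]
opening: 0.878
```

Run:
```python
from h import *
go([.549,-.0425,.175],np.pi/2-.2635)
p,d=cams.camera("scene"); cv2.imwrite("pics/d2.png",cv2.resize(p[40:260,20:300],None,fx=2.5,fy=2.5,interpolation=2))
```

```text
tcp [ 0.3866 -0.2847  0.2616] jawyaw -1.834 shift [  86.3 -276.2  -93.6]  yaw change world -0.000 -> tool-x turn 0.000 tilt [ 0.002 -0.002  0.   ]
 shift in axes after turn [  86.3 -276.2  -93.5]
```

View pics/d2.png

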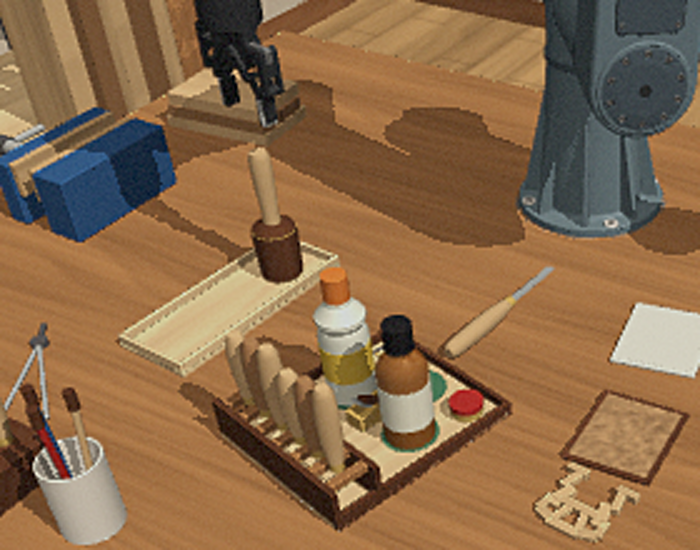

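The mallet stands in the tray at about (277,250) in the crop. Glue next.

>>> servo_tool --targets '[0,-15,-5,0,0,-32,-11,0,0,-44,-15,0,0,-44,-15,0,0,-44,-15,0]'

```text
time_s: 9.7
eef_pos: [0.4914, -0.1252, 0.2583]
eef_rot: [0.093, -0.7, 0.093, 0.702]
wrist_force: [0.5, -0.8, -0.1]
opening: 0.88
```

>>> servo_tool --targets '[0,-40,-13.5,0,0,-30,-10,0,0,-18,-6,0,0,-9,-3,0,15,0,0,0]'

```text
time_s: 10.2
eef_pos: [0.5491, -0.0413, 0.2453]
eef_rot: [-0.092, 0.702, -0.092, -0.7]
wrist_force: [0.3, -0.5, -0.0]
opening: 0.879
```

>>> servo_tool --targets '[25,0,0,0,25,0,0,0,17,0,0,0,7,0,0,0,3,0,0,0]'

```text
time_s: 10.7
eef_pos: [0.5469, -0.0425, 0.1665]
eef_rot: [0.093, -0.7, 0.093, 0.702]
wrist_force: [-0.4, -0.1, 0.8]
opening: 0.878
```

Run:
```python
from h import *
go([.549,-.0425,.169],np.pi/2-.2635)
p,d=cams.camera("scene"); cv2.imwrite("pics/d3.png",cv2.resize(p[70:230,70:250],None,fx=3.5,fy=3.5,interpolation=2))
```

```text
tcp [ 0.5469 -0.0425  0.1665] jawyaw -1.835 shift [-2.5 -0.6 -2. ]  yaw change world 0.001 -> tool-x turn -0.001 tilt [-0.003  0.001  0.   ]
 shift in axes after turn [-2.5 -0.6 -2. ]
```

View pics/d3.png

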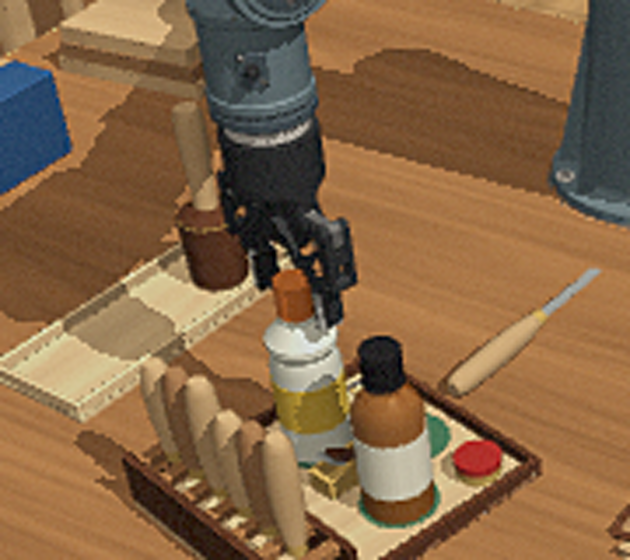

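The cap sits between the fingers at (293,295). Closing.

>>> servo_tool --targets '[0,0,-1,0,0,0,0,0,0,0,0,0,0,0,0,0,0,0,0,0]' --fingers 0

```text
time_s: 11.25
eef_pos: [0.5499, -0.0422, 0.1694]
eef_rot: [-0.093, 0.702, -0.093, -0.7]
wrist_force: [-0.0, 0.5, 5.1]
opening: 0.35
```

>>> servo_tool --targets '[0,0,0,0,0,0,0,0,-2,0,0,0,-5,0,0,0,-8,0,0,0]'

```text
time_s: 11.75
eef_pos: [0.548, -0.0418, 0.1824]
eef_rot: [0.093, -0.7, 0.093, 0.702]
wrist_force: [0.1, 1.2, -3.0]
opening: 0.346
```

>>> servo_tool --targets '[-12,0,0,0,-13,0,0,0,-8,4,0,0,0,12,0,0,0,22,0,0]'

```text
time_s: 12.25
eef_pos: [0.5392, -0.0789, 0.2167]
eef_rot: [-0.092, 0.701, -0.092, -0.701]
wrist_force: [-0.7, -0.2, -4.1]
opening: 0.35
```

Run:
```python
from h import *
go([.474,-.292,.167],np.pi/2-.2635)
```

```text
tcp [ 0.5392 -0.0789  0.2167] jawyaw -1.832 shift [ 49.7 222.7   7.9]  yaw change world -0.002 -> tool-x turn 0.002 tilt [ 0.001 -0.     0.   ]
 shift in axes after turn [ 49.7 222.7   7.5]
```

>>> servo_tool --targets '[0,30,1,0,0,35,2,0,0,38,2,0,0,38,1,0,0,34,1,0]'

```text
time_s: 12.75
eef_pos: [0.4855, -0.2482, 0.216]
eef_rot: [0.093, -0.701, 0.093, 0.701]
wrist_force: [1.4, -0.1, -3.5]
opening: 0.346
```

>>> servo_tool --targets '[0,25,1,0,0,14,0,0,5,8,0,0,12,0,0,0,14,0,0,0]'

```text
time_s: 13.25
eef_pos: [0.4739, -0.2902, 0.1842]
eef_rot: [-0.093, 0.701, -0.092, -0.701]
wrist_force: [0.7, -0.4, -3.2]
opening: 0.346
```

>>> servo_tool --targets '[9,0,0,0,5,0,0,0,2,0,0,0,0,0,0,0,0,0,0,0]'

```text
time_s: 13.75
eef_pos: [0.4742, -0.2911, 0.1698]
eef_rot: [-0.092, 0.701, -0.093, -0.701]
wrist_force: [0.9, -0.6, -3.3]
opening: 0.349
```

Run:
```python
from h import *
go([.474,-.292,.167],np.pi/2-.2635)
p,d=cams.camera("scene"); cv2.imwrite("pics/d4.png",cv2.resize(p[70:230,70:250],None,fx=3.5,fy=3.5,interpolation=2))
```

```text
tcp [ 0.4742 -0.2911  0.1698] jawyaw -1.834 shift [ 2.8  0.9 -0.1]  yaw change world -0.001 -> tool-x turn 0.001 tilt [ 0.001 -0.001  0.   ]
 shift in axes after turn [ 2.8  0.9 -0.1]
```

View pics/d4.png

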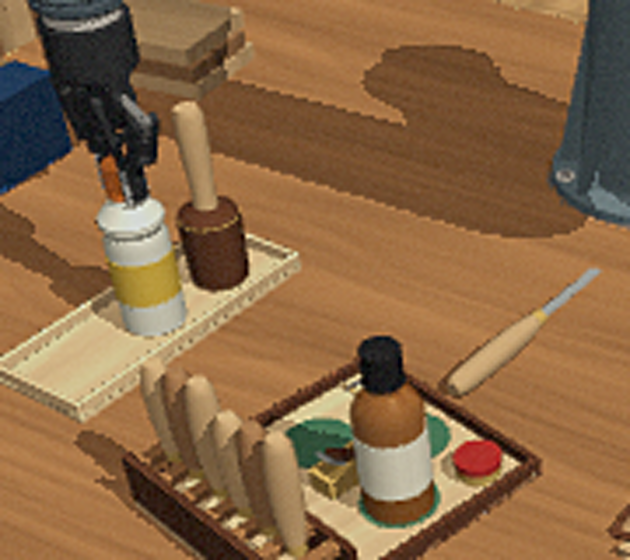

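>>> servo_tool --targets '[1,0,0,0,1,0,0,0,0.5,0,0,0,0,0,0,0,0,0,0,0]'

```text
time_s: 14.3
eef_pos: [0.474, -0.2913, 0.1674]
eef_rot: [-0.093, 0.701, -0.093, -0.701]
wrist_force: [-0.7, 0.8, 2.7]
opening: 0.346
```

>>> servo_tool --targets '[0,0,0,0,0,0,0,0,0,0,0,0,0,0,0,0,0,0,0,0]' --fingers 75

```text
time_s: 14.8
eef_pos: [0.4738, -0.2911, 0.1667]
eef_rot: [0.093, -0.701, 0.093, 0.701]
wrist_force: [0.7, 0.7, 0.5]
opening: 0.88
```

>>> servo_tool --targets '[-12,0,0,0,-25,0,0,0,-25,0,0,0,-12,0,0,0,0,0,0,0]'

```text
time_s: 15.3
eef_pos: [0.4748, -0.2919, 0.2435]
eef_rot: [-0.092, 0.702, -0.094, -0.7]
wrist_force: [-0.1, 0.4, 0.0]
opening: 0.877
```

Run:
```python
from h import *
go([.577,.0617,.160],np.pi/2-.2635)
```

```text
tcp [ 0.4748 -0.2919  0.2435] jawyaw -1.834 shift [  82.6 -368.3   -6.4]  yaw change world -0.000 -> tool-x turn 0.000 tilt [ 0.004 -0.003  0.   ]
 shift in axes after turn [  82.6 -368.3   -6.2]
```

>>> servo_tool --targets '[0,-15,0,0,0,-32,-1,0,0,-45,-1,0,0,-45,-1,0,0,-45,-1,0]'

```text
time_s: 15.8
eef_pos: [0.5242, -0.1134, 0.239]
eef_rot: [0.093, -0.7, 0.092, 0.702]
wrist_force: [0.8, -0.5, 0.3]
opening: 0.881
```

>>> servo_tool --targets '[0,-45,-1,0,0,-45,-1,0,0,-40,0,0,0,-30,0,0,0,-18,0,0]'

```text
time_s: 16.3
eef_pos: [0.572, 0.0587, 0.2388]
eef_rot: [0.092, -0.7, 0.092, 0.702]
wrist_force: [0.2, 0.2, 0.3]
opening: 0.879
```

>>> servo_tool --targets '[0,-8,0,0,10,0,0,0,22,0,0,0,25,0,0,0,15,0,0,0]'

```text
time_s: 16.8
eef_pos: [0.5734, 0.0618, 0.1656]
eef_rot: [0.093, -0.699, 0.093, 0.702]
wrist_force: [0.5, 0.4, -0.2]
opening: 0.879
```

>>> servo_tool --targets '[8,0,0,0,2,0,0,0,0,0,0,0,0,0,0,0,0,0,0,0]'

```text
time_s: 17.3
eef_pos: [0.576, 0.0626, 0.1599]
eef_rot: [-0.093, 0.702, -0.093, -0.7]
wrist_force: [-0.4, 0.5, -0.6]
opening: 0.883
```

Run:
```python
from h import *
go([.577,.0617,.160],np.pi/2-.2635)
p,d=cams.camera("scene"); cv2.imwrite("pics/d5.png",cv2.resize(p[70:230,70:250],None,fx=3.5,fy=3.5,interpolation=2))
```

```text
tcp [0.576  0.0626 0.1599] jawyaw -1.834 shift [-0.1  0.6 -1.2]  yaw change world -0.000 -> tool-x turn 0.000 tilt [ 0.002 -0.     0.   ]
 shift in axes after turn [-0.1  0.6 -1.2]
```

View pics/d5.png

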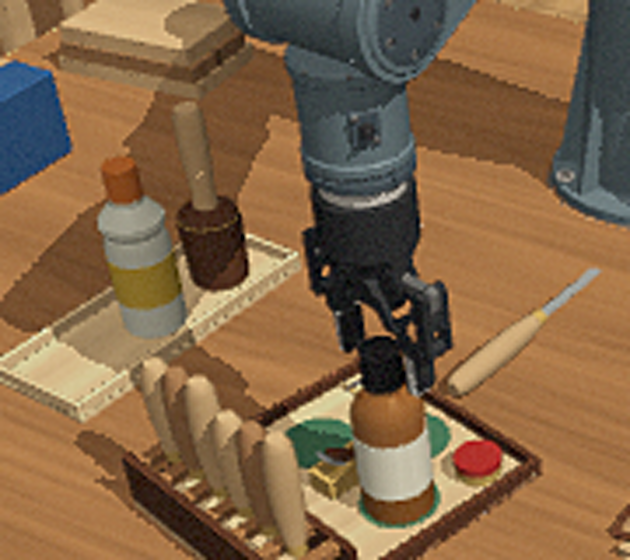

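>>> servo_tool --targets '[0,0,-1,0,0,0,0,0,0,0,0,0,0,0,0,0,0,0,0,0]' --fingers 0

```text
time_s: 17.85
eef_pos: [0.5766, 0.0626, 0.1592]
eef_rot: [-0.093, 0.701, -0.093, -0.701]
wrist_force: [-0.2, 0.6, 1.9]
opening: 0.383
```

>>> servo_tool --targets '[0,0,0,0,0,0,0,0,-3,0,0,0,-7,0,0,0,-12,0,0,0]'

```text
time_s: 18.35
eef_pos: [0.5751, 0.0624, 0.18]
eef_rot: [0.093, -0.7, 0.093, 0.702]
wrist_force: [1.2, 0.1, -2.4]
opening: 0.385
```

>>> servo_tool --targets '[-15,0,0,0,-15,0,0,0,-10,6,0,0,-3,14,0,0,0,22,0,0]'

```text
time_s: 18.85
eef_pos: [0.5654, 0.0213, 0.2248]
eef_rot: [-0.092, 0.702, -0.092, -0.7]
wrist_force: [0.1, 0.0, -2.8]
opening: 0.382
```

>>> servo_tool --targets '[0,30,0,0,0,35,0,0,0,37,-4,0,0,37,-11,0,0,37,-15,0]'

```text
time_s: 19.35
eef_pos: [0.5471, -0.158, 0.2237]
eef_rot: [0.093, -0.701, 0.093, 0.701]
wrist_force: [1.0, -0.7, -2.5]
opening: 0.383
```

Run:
```python
from h import *
go([.561,-.299,.159],np.pi/2-.2635)
```

```text
tcp [ 0.5471 -0.158   0.2237] jawyaw -1.834 shift [ 64.7 132.5 -50.2]  yaw change world 0.000 -> tool-x turn -0.000 tilt [-0.001  0.     0.   ]
 shift in axes after turn [ 64.7 132.6 -50.2]
```

Grasp height was 0.1592; on the tray floor it should land near 0.157.

>>> servo_tool --targets '[0,36,-15,0,0,35,-14,0,0,30,-11,0,0,20,-7,0,0,11,-3,0]'

```text
time_s: 19.85
eef_pos: [0.5616, -0.2985, 0.2234]
eef_rot: [0.094, -0.701, 0.093, 0.701]
wrist_force: [0.1, -0.7, -2.2]
opening: 0.383
```

>>> servo_tool --targets '[8,0,0,0,15,0,0,0,18,0,0,0,12,0,0,0,7,0,0,0]'

```text
time_s: 20.35
eef_pos: [0.5617, -0.2943, 0.1614]
eef_rot: [0.093, -0.7, 0.092, 0.702]
wrist_force: [0.6, 0.1, -2.7]
opening: 0.376
```

>>> servo_tool --targets '[3,0,0,0,0,0,0,0,0,0,0,0,0,0,0,0,0,0,0,0]'

```text
time_s: 20.85
eef_pos: [0.5627, -0.2966, 0.1615]
eef_rot: [-0.093, 0.701, -0.093, -0.701]
wrist_force: [-0.6, -0.9, -2.6]
opening: 0.385
```

Run:
```python
from h import *
go([.561,-.299,.159],np.pi/2-.2635)
p,d=cams.camera("scene"); cv2.imwrite("pics/d6.png",cv2.resize(p[70:230,50:230],None,fx=3.5,fy=3.5,interpolation=2))
```

```text
tcp [ 0.5627 -0.2966  0.1615] jawyaw -1.834 shift [2.5 2.8 1. ]  yaw change world -0.000 -> tool-x turn 0.000 tilt [ 0.001 -0.001  0.   ]
 shift in axes after turn [2.5 2.8 1. ]
```

View pics/d6.png

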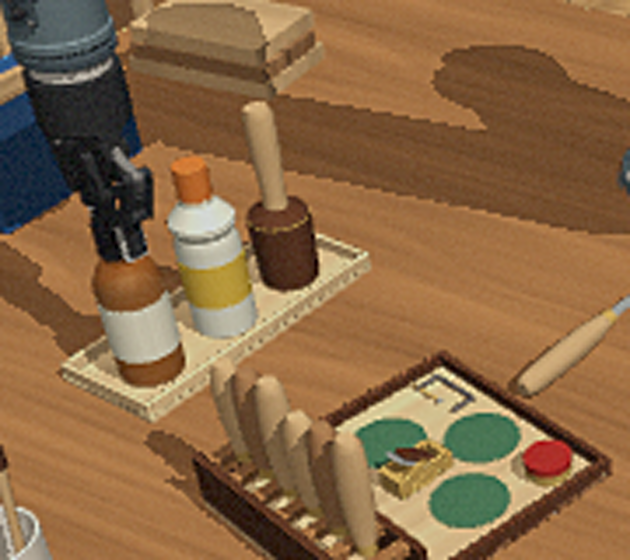

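>>> servo_tool --targets '[1.5,0,0,0,1.5,0,0,0,1,0,0,0,0,0,0,0,0,0,0,0]'

```text
time_s: 21.4
eef_pos: [0.5626, -0.2963, 0.1572]
eef_rot: [-0.093, 0.701, -0.093, -0.701]
wrist_force: [-0.4, 1.4, 2.3]
opening: 0.384
```

>>> servo_tool --targets '[0,0,0,0,0,0,0,0,0,0,0,0,0,0,0,0,0,0,0,0]' --fingers 75

```text
time_s: 21.9
eef_pos: [0.5624, -0.2964, 0.1568]
eef_rot: [-0.093, 0.701, -0.093, -0.701]
wrist_force: [0.2, -0.1, 0.0]
opening: 0.876
```

>>> servo_tool --targets '[-12,0,0,0,-25,0,0,0,-25,0,0,0,-20,0,0,0,-8,0,0,0]'

```text
time_s: 22.4
eef_pos: [0.5635, -0.2971, 0.2505]
eef_rot: [-0.092, 0.703, -0.094, -0.699]
wrist_force: [1.0, -0.4, 0.4]
opening: 0.878
```

Run:
```python
from h import *
from bench import telemetry
for n in("scene","top"):
    p,d=cams.camera(n); cv2.imwrite(f"pics/e_{n}.png",p); np.save(f"pics/e_{n}.npy",d)
p=cv2.imread("pics/e_top.png")
cv2.imwrite("pics/e1.png",cv2.resize(p[90:200,280:380],None,fx=6,fy=5.4,interpolation=cv2.INTER_CUBIC))
s=cv2.imread("pics/e_scene.png")
cv2.imwrite("pics/e2.png",cv2.resize(s[160:240,110:235],None,fx=6,fy=6,interpolation=cv2.INTER_CUBIC))
```

```text
(no output)
```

View pics/e1.png

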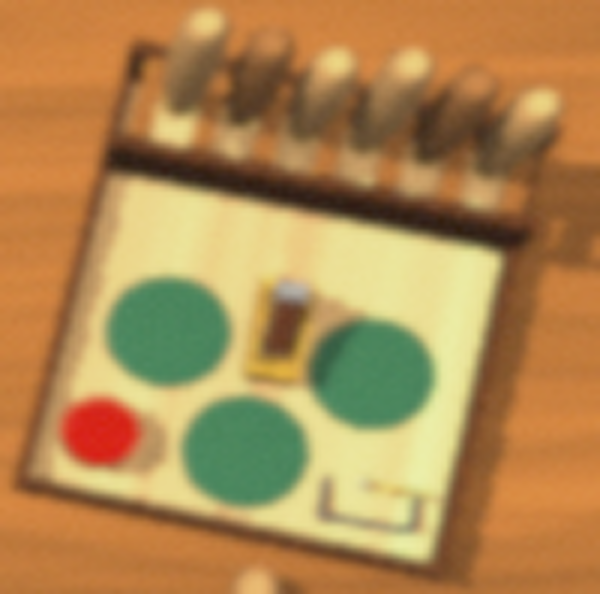

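View pics/e2.png

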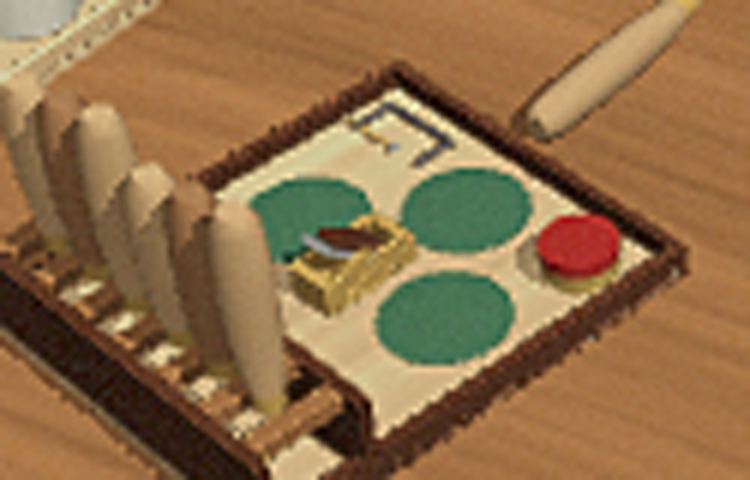

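Run:
```python
from loc import *
res={}
for n in("top","scene"):
    p=cv2.imread(f"pics/e_{n}.png");h=cv2.cvtColor(p,cv2.COLOR_BGR2HSV)
    m=(h[...,0]>55)&(h[...,0]<95)&(h[...,1]>60)
    r=np.zeros_like(m); r[(slice(120,200),slice(285,365)) if n=="top" else (slice(180,230),slice(140,215))]=1
    for a,c in blob(m&r): print(n,a,c,ray(n,c,.008).round(4))
f=lambda x,y:(280+(x-2.5)/6,90+(y-2.2)/5.4)
for q in((260,275),(318,288),(300,385),(246,377)): print(ray("top",f(*q),.032).round(4))
g=lambda x,y:(110+(x-2.5)/6,160+(y-2.5)/6)
print("scene")
for q in((290,275),(332,292),(416,238),(373,215)): print(ray("scene",g(*q),.032).round(4))
O=np.array([.568,.007]);ex=np.array([.9655,-.2605]);ey=np.array([.2605,.9655])
for a,b in((-66,0),(-6,54),(-6,-54)): print("pred felt",O+ex*a/1e3+ey*b/1e3)
```

```text
top 285 [320.4, 173.2] [0.5064 0.0266 0.008 ]
top 279 [341.7, 158.9] [ 0.5497 -0.0419  0.008 ]
top 273 [307.6, 151.0] [0.5785 0.063  0.008 ]
scene 268 [183.7, 212.6] [0.5814 0.0602 0.008 ]
scene 231 [187.2, 194.6] [0.509  0.0235 0.008 ]
scene 162 [160.6, 194.8] [ 0.5476 -0.048   0.008 ]
[0.6038 0.0174 0.032 ]
[ 0.5952 -0.0118  0.032 ]
[5.391e-01 5.000e-04 3.200e-02]
[0.5446 0.0276 0.032 ]
scene
[ 0.6111 -0.0063  0.032 ]
[0.6117 0.0189 0.032 ]
[0.5604 0.0318 0.032 ]
[0.5559 0.0029 0.032 ]
pred felt [0.504277 0.024193]
pred felt [0.576274 0.0607  ]
pred felt [ 0.54814  -0.043574]
```

Run:
```python
from h import *
import itertools
def draw(n,c,yaw,k,x0,y0,w,h,img):
    ex=np.array([np.cos(yaw),np.sin(yaw),0]);ey=np.array([-ex[1],ex[0],0])
    for z in(.008,.032):
        q=[((proj(n,np.array([c[0],c[1],z])+ex*a+ey*b)-[x0,y0]+.5)*k).astype(np.int32) for a,b in((-.029,-.014),(-.029,.014),(.029,.014),(.029,-.014))]
        cv2.polylines(img,[np.array(q)],True,(255,0,255) if z>.02 else (255,255,0),1)
outs=[]
for c,yaw in (((.571,.008),-.2635),((.574,.007),-.2)):
    row=[]
    for n,(x0,y0,w,h) in dict(top=(312,132,30,35),scene=(150,188,36,30)).items():
        p=cv2.imread(f"pics/e_{n}.png")[y0:y0+h,x0:x0+w];im=cv2.resize(p,None,fx=10,fy=10,interpolation=cv2.INTER_CUBIC)
        draw(n,c,yaw,10,x0,y0,w,h,im);o=np.zeros((360,360,3),np.uint8);o[:im.shape[0],:im.shape[1]]=im[:360,:360];row.append(o)
    outs.append(np.hstack(row))
cv2.imwrite("pics/f1.png",cv2.resize(np.vstack(outs),(600,600)))
```

```text
(no output)
```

View pics/f1.png

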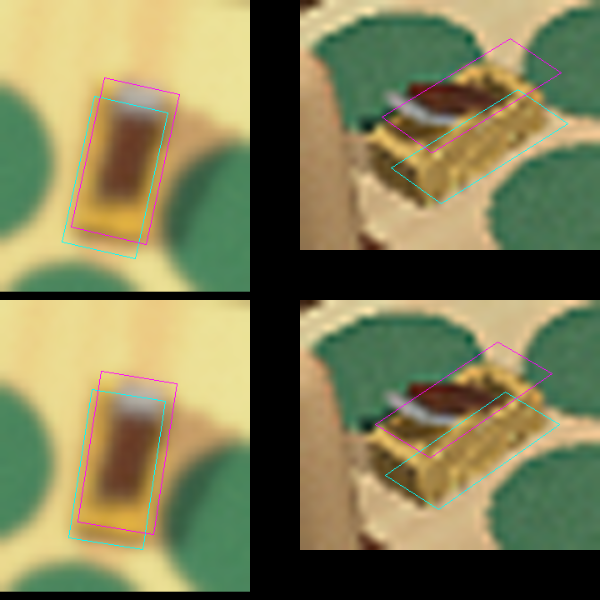

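Run:
```python
from h import *
O=np.array([.5695,.0075]);ex=np.array([.9655,-.2605]);ey=np.array([.2605,.9655])
for n in("top","scene"):
    X=cloud(n,np.load(f"pics/e_{n}.npy"));d=X[...,:2]-O;a=d@ex;b=d@ey
    m=(abs(b)<.11)&(a>.0)&(a<.15)&(X[...,2]>.07)&(X[...,2]<.2); print(n,m.sum(),np.percentile(a[m],[0,2,10]).round(3),X[...,2][m].max().round(3), a[m&(X[...,2]>.1)].min().round(3))
    m=(abs(b)<.02)&(abs(a)<.045)&(X[...,2]>.024)&(X[...,2]<.06); print(" plane pts",m.sum(),X[m].mean(0).round(4),a[m].min(),a[m].max(),b[m].min(),b[m].max())
go([.573,.0075,.25],np.pi/2-.2635)
```

```text
top 835 [0.098 0.099 0.1  ] 0.169 0.098
 plane pts 137 [0.5746 0.008  0.0325] -0.023628508087545897 0.032687699545739295 -0.013330388985613496 0.015417185124816577
scene 1142 [0.104 0.108 0.114] 0.167 0.105
 plane pts 123 [0.5836 0.0069 0.0316] -0.019053239197620447 0.03971698219964537 -0.01706633101410176 0.015811107810320524
tcp [ 0.5631 -0.2968  0.2489] jawyaw -1.834 shift [  -1.8 -296.4   69.6]  yaw change world -0.000 -> tool-x turn 0.000 tilt [ 0.003 -0.002  0.   ]
 shift in axes after turn [  -1.8 -296.4   69.7]
```

>>> servo_tool --targets '[0,-15,3,0,0,-30,7,0,0,-42,10,0,0,-45,11,0,0,-45,11,0]'

```text
time_s: 23.0
eef_pos: [0.5667, -0.1116, 0.2449]
eef_rot: [0.093, -0.7, 0.092, 0.702]
wrist_force: [0.4, -1.0, 0.4]
opening: 0.876
```

>>> servo_tool --targets '[0,-45,10,0,0,-36,8,0,0,-24,5,0,0,-12,3,0,0,-3,0,0]'

```text
time_s: 23.5
eef_pos: [0.5732, 0.0099, 0.2457]
eef_rot: [0.092, -0.7, 0.092, 0.702]
wrist_force: [0.4, -0.4, -0.2]
opening: 0.88
```

>>> servo_tool --targets '[15,0,0,0,30,0,0,0,40,0,0,0,35,0,0,0,25,0,0,0]'

```text
time_s: 24.0
eef_pos: [0.5719, 0.0068, 0.0977]
eef_rot: [0.094, -0.699, 0.094, 0.702]
wrist_force: [0.1, -0.2, -0.2]
opening: 0.878
```

Run:
```python
from h import *
go([.575,.0075,.036],np.pi/2-.2635)
p,d=cams.camera("scene"); cv2.imwrite("pics/g1.png",cv2.resize(p[110:240,110:250],None,fx=4.5,fy=4.5,interpolation=2))
```

```text
tcp [0.5719 0.0068 0.0977] jawyaw -1.836 shift [61.7 -1.6 -3. ]  yaw change world 0.002 -> tool-x turn -0.002 tilt [-0.004  0.001  0.   ]
 shift in axes after turn [61.7 -1.6 -3. ]
```

View pics/g1.png

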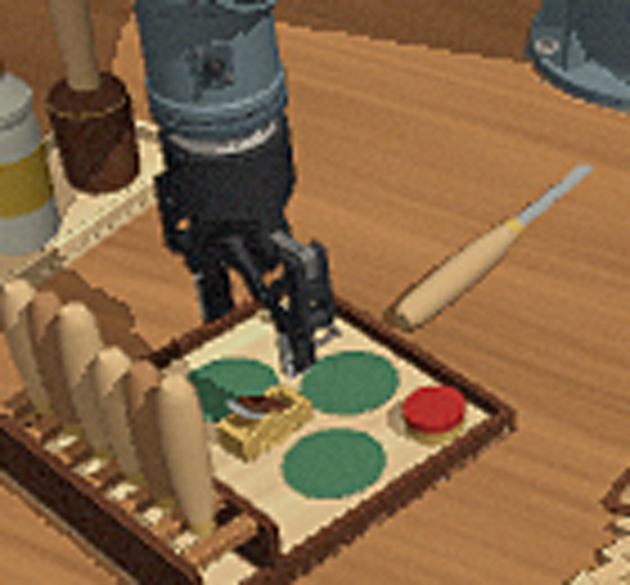

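>>> servo_tool --targets '[20,0,-1,0,15,0,-1,0,8,0,0,0,4,0,0,0,0,0,0,0]'

```text
time_s: 24.55
eef_pos: [0.5759, 0.0074, 0.0547]
eef_rot: [0.093, -0.701, 0.093, 0.701]
wrist_force: [-0.3, -0.1, -0.3]
opening: 0.877
```

Run:
```python
from h import *
go([.575,.0075,.036],np.pi/2-.2635)
```

```text
tcp [0.5759 0.0074 0.0547] jawyaw -1.834 shift [18.7  0.2  0.9]  yaw change world -0.000 -> tool-x turn 0.000 tilt [-0.  0.  0.]
 shift in axes after turn [18.7  0.2  0.9]
```

>>> servo_tool --targets '[8,0,0,0,6,0,0,0,3,0,0,0,0,0,0,0,0,0,0,0]'

```text
time_s: 25.05
eef_pos: [0.576, 0.0077, 0.0378]
eef_rot: [-0.093, 0.701, -0.093, -0.701]
wrist_force: [0.3, 0.3, 0.1]
opening: 0.878
```

Run:
```python
from h import *
go([.575,.0075,.036],np.pi/2-.2635)
p,d=cams.camera("scene"); cv2.imwrite("pics/g2.png",cv2.resize(p[130:240,110:220],None,fx=5.4,fy=5.4,interpolation=2))
```

```text
tcp [0.576  0.0077 0.0378] jawyaw -1.834 shift [1.8 0.4 1. ]  yaw change world -0.000 -> tool-x turn 0.000 tilt [ 0. -0.  0.]
 shift in axes after turn [1.8 0.4 1. ]
```

View pics/g2.png

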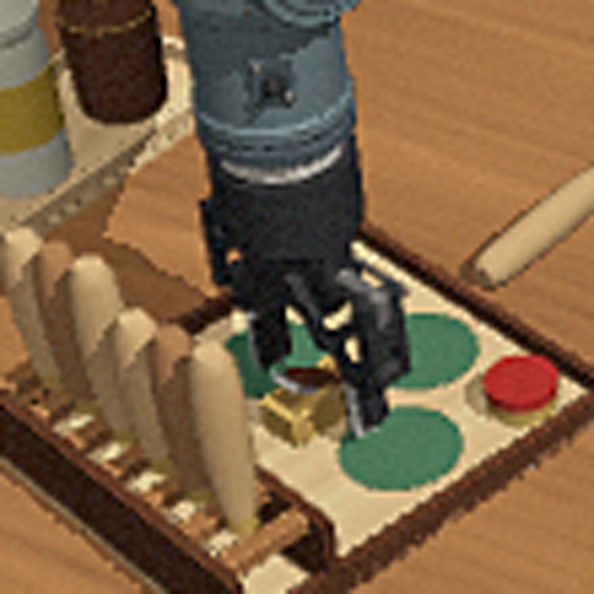

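The fingers straddle the plane at (300,400). Closing.

>>> servo_tool --targets '[0,0,0,0,0,0,0,0,0,0,0,0,0,0,0,0,0,0,0,0]' --fingers 0

```text
time_s: 25.6
eef_pos: [0.5764, 0.0076, 0.0382]
eef_rot: [-0.093, 0.701, -0.093, -0.701]
wrist_force: [0.1, -0.1, 2.9]
opening: 0.309
```

>>> servo_tool --targets '[0,0,0,0,-2,0,0,0,-4,0,0,0,-7,0,0,0,-10,0,0,0]'

```text
time_s: 26.1
eef_pos: [0.5753, 0.0078, 0.0607]
eef_rot: [0.093, -0.7, 0.093, 0.702]
wrist_force: [-0.6, 0.4, -2.0]
opening: 0.309
```

Run:
```python
from h import *
go([.463,.284,.033],np.pi/2-.2635)
p,d=cams.camera("scene"); cv2.imwrite("pics/g3.png",cv2.resize(p[130:240,110:220],None,fx=5.4,fy=5.4,interpolation=2))
```

```text
tcp [0.5753 0.0078 0.0607] jawyaw -1.834 shift [  28.  -237.5  180.3]  yaw change world -0.000 -> tool-x turn 0.000 tilt [-0.002  0.     0.   ]
 shift in axes after turn [  28.  -237.5  180.3]
```

View pics/g3.png

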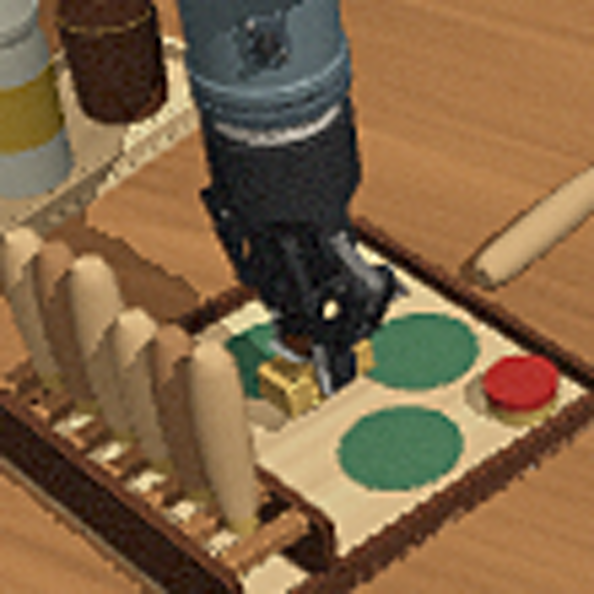

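>>> servo_tool --targets '[-15,0,0,0,-20,0,0,0,-20,-8,6,0,-10,-20,15,0,0,-28,21,0]'

```text
time_s: 26.65
eef_pos: [0.552, 0.072, 0.1292]
eef_rot: [-0.094, 0.703, -0.094, -0.699]
wrist_force: [-0.8, 1.1, -2.1]
opening: 0.315
```

>>> servo_tool --targets '[0,-34,26,0,0,-36,28,0,0,-36,28,0,0,-32,25,0,0,-23,17,0]'

```text
time_s: 27.15
eef_pos: [0.4709, 0.2626, 0.1269]
eef_rot: [-0.093, 0.701, -0.092, -0.701]
wrist_force: [0.2, -0.1, -1.5]
opening: 0.316
```

>>> servo_tool --targets '[0,-14,10,0,0,-6,4,0,8,0,0,0,16,0,0,0,20,0,0,0]'

```text
time_s: 27.65
eef_pos: [0.4651, 0.2825, 0.0819]
eef_rot: [-0.093, 0.702, -0.093, -0.7]
wrist_force: [0.0, -0.2, -2.1]
opening: 0.312
```

>>> servo_tool --targets '[16,0,0,0,8,0,0,0,3,0,0,0,0,0,0,0,0,0,0,0]'

```text
time_s: 28.15
eef_pos: [0.4646, 0.2833, 0.0556]
eef_rot: [-0.093, 0.701, -0.093, -0.701]
wrist_force: [0.4, -0.9, -1.7]
opening: 0.311
```

Run:
```python
from h import *
go([.463,.284,.035],np.pi/2-.2635)
p,d=cams.camera("scene"); cv2.imwrite("pics/g4.png",cv2.resize(p[130:270,190:330],None,fx=4.2,fy=4.2,interpolation=2))
```

```text
tcp [0.4646 0.2833 0.0556] jawyaw -1.834 shift [20.5 -0.3  1.8]  yaw change world 0.000 -> tool-x turn -0.000 tilt [0.001 0.    0.   ]
 shift in axes after turn [20.5 -0.3  1.8]
```

View pics/g4.png

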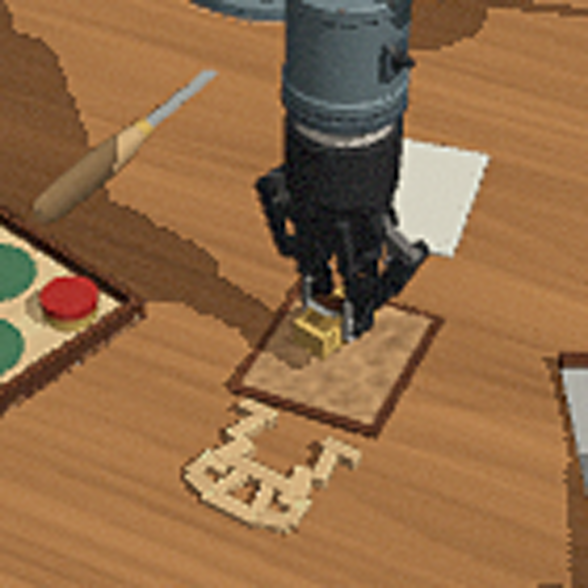

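>>> servo_tool --targets '[6,0,0,0,6,0,1,0,4,0,0,0,1,0,0,0,0,0,0,0]'

```text
time_s: 28.7
eef_pos: [0.4626, 0.2835, 0.0374]
eef_rot: [0.093, -0.701, 0.093, 0.701]
wrist_force: [-0.4, -0.1, -1.5]
opening: 0.318
```

>>> servo_tool --targets '[1,0,0,0,0.5,0,0,0,0,0,0,0,0,0,0,0,0,0,0,0]'

```text
time_s: 29.2
eef_pos: [0.4629, 0.2836, 0.0364]
eef_rot: [-0.093, 0.701, -0.093, -0.701]
wrist_force: [-0.6, -0.4, -2.7]
opening: 0.314
```

>>> servo_tool --targets '[1,0,0,0,0,0,0,0,0.5,0,0,0,0,0,0,0,0,0,0,0]'

```text
time_s: 29.7
eef_pos: [0.4629, 0.2836, 0.0352]
eef_rot: [-0.093, 0.701, -0.093, -0.701]
wrist_force: [-3.3, -2.2, 5.1]
opening: 0.311
```

>>> servo_tool --targets '[0,0,0,0,0,0,0,0,0,0,0,0,0,0,0,0,0,0,0,0]' --fingers 75

```text
time_s: 30.2
eef_pos: [0.4629, 0.2835, 0.0347]
eef_rot: [-0.093, 0.701, -0.093, -0.701]
wrist_force: [0.7, -0.5, -0.3]
opening: 0.882
```

>>> servo_tool --targets '[-10,0,0,0,-25,0,0,0,-40,0,0,0,-45,0,0,0,-45,0,0,0]'

```text
time_s: 30.7
eef_pos: [0.4625, 0.2835, 0.202]
eef_rot: [0.093, -0.701, 0.093, 0.701]
wrist_force: [0.4, 0.3, -0.2]
opening: 0.874
```

>>> servo_tool --targets '[-30,0,0,0,-18,10,-5,0,-8,20,-9,0,0,33,-12,0,0,40,-14,0]'

```text
time_s: 31.2
eef_pos: [0.4747, 0.1734, 0.2572]
eef_rot: [-0.092, 0.702, -0.092, -0.7]
wrist_force: [1.0, -1.1, 0.8]
opening: 0.877
```

Run:
```python
from h import *
go([.5626,-.2963,.159],np.pi/2-.2635)
for n in("scene","top"):
    p,d=cams.camera(n); cv2.imwrite(f"pics/i_{n}.png",p)
a=cv2.imread("pics/i_scene.png")[180:270,215:315];b=cv2.imread("pics/i_top.png")[125:225,200:300]
cv2.imwrite("pics/i1.png",np.hstack([cv2.resize(a,(400,360),interpolation=2),cv2.resize(b,(360,360),interpolation=2)]))
cv2.imwrite("pics/i2.png",cv2.imread("pics/i_top.png"))
```

```text
tcp [0.4747 0.1734 0.2572] jawyaw -1.832 shift [  98.1  431.2 -205.9]  yaw change world -0.003 -> tool-x turn 0.003 tilt [0.002 0.    0.   ]
 shift in axes after turn [  98.1  430.7 -207. ]
```

View pics/i1.png

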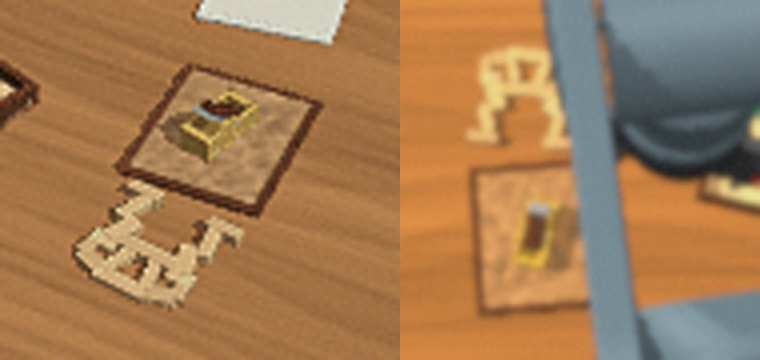

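The plane lies sole down in the mat's middle, and the bridge is untouched. Now I'll return the varnish.

>>> servo_tool --targets '[0,43,-20,0,0,43,-21,0,0,43,-21,0,0,43,-21,0,0,43,-21,0]'

```text
time_s: 31.8
eef_pos: [0.5194, -0.0624, 0.2567]
eef_rot: [-0.093, 0.701, -0.093, -0.701]
wrist_force: [0.2, 0.3, -0.5]
opening: 0.878
```

>>> servo_tool --targets '[0,43,-21,0,0,43,-21,0,0,43,-20,0,0,38,-18,0,0,25,-12,0]'

```text
time_s: 32.3
eef_pos: [0.5582, -0.273, 0.2563]
eef_rot: [-0.093, 0.701, -0.094, -0.701]
wrist_force: [0.5, 0.5, 0.2]
opening: 0.876
```

>>> servo_tool --targets '[0,14,-6,0,0,5,-2,0,0,0,0,0,10,0,0,0,20,0,0,0]'

```text
time_s: 32.8
eef_pos: [0.5619, -0.2896, 0.2271]
eef_rot: [-0.092, 0.702, -0.093, -0.7]
wrist_force: [-1.2, 0.2, -0.1]
opening: 0.884
```

Run:
```python
from h import *
go([.5626,-.2963,.158],np.pi/2-.2635)
p,d=cams.camera("scene"); cv2.imwrite("pics/j1.png",cv2.resize(p[70:230,50:230],None,fx=3.5,fy=3.5,interpolation=2))
```

```text
tcp [ 0.5619 -0.2896  0.2271] jawyaw -1.832 shift [69.1  6.2 -2.2]  yaw change world -0.002 -> tool-x turn 0.002 tilt [ 0.003 -0.002  0.   ]
 shift in axes after turn [69.1  6.2 -2.2]
```

View pics/j1.png

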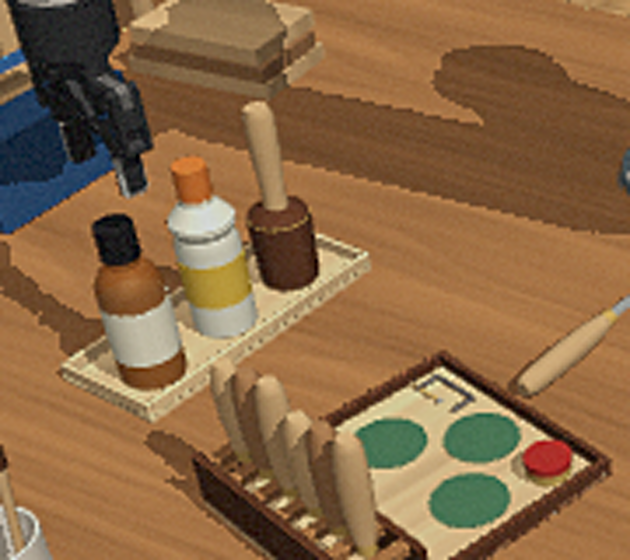

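>>> servo_tool --targets '[0,5,-2,0,15,0,0,0,20,0,0,0,18,0,0,0,10,0,0,0]'

```text
time_s: 33.35
eef_pos: [0.5609, -0.2954, 0.161]
eef_rot: [0.093, -0.7, 0.092, 0.702]
wrist_force: [-0.2, 0.3, 0.3]
opening: 0.879
```

>>> servo_tool --targets '[4,0,0,0,0,0,0,0,0,0,0,0,0,0,0,0,0,0,0,0]'

```text
time_s: 33.85
eef_pos: [0.5619, -0.2963, 0.1596]
eef_rot: [-0.093, 0.701, -0.093, -0.701]
wrist_force: [0.1, -0.9, -0.9]
opening: 0.878
```

Run:
```python
from h import *
go([.5626,-.2963,.1575],np.pi/2-.2635)
```

```text
tcp [ 0.5619 -0.2963  0.1596] jawyaw -1.834 shift [ 2.2 -0.2 -0.7]  yaw change world -0.000 -> tool-x turn 0.000 tilt [ 0.001 -0.001  0.   ]
 shift in axes after turn [ 2.2 -0.2 -0.7]
```

>>> servo_tool --targets '[2,0,-0.7,0,0,0,0,0,0,0,0,0,0,0,0,0,0,0,0,0]' --fingers 0

```text
time_s: 34.35
eef_pos: [0.5623, -0.2962, 0.1569]
eef_rot: [-0.093, 0.701, -0.093, -0.701]
wrist_force: [1.4, -0.0, 1.8]
opening: 0.381
```

>>> servo_tool --targets '[0,0,0,0,0,0,0,0,-3,0,0,0,-7,0,0,0,-12,0,0,0]'

```text
time_s: 34.85
eef_pos: [0.5614, -0.2958, 0.1782]
eef_rot: [0.093, -0.7, 0.092, 0.702]
wrist_force: [-0.3, 0.8, -2.8]
opening: 0.383
```

Run:
```python
from h import *
go([.578,.062,.1595],np.pi/2-.2635)
```

```text
tcp [ 0.5614 -0.2958  0.1782] jawyaw -1.834 shift [  19.2 -349.8   77. ]  yaw change world -0.000 -> tool-x turn 0.000 tilt [-0.002  0.002  0.   ]
 shift in axes after turn [  19.2 -349.7   77.1]
```

>>> servo_tool --targets '[-15,0,0,0,-15,0,0,0,-12,-6,1,0,-5,-16,6,0,0,-26,12,0]'

```text
time_s: 35.35
eef_pos: [0.5567, -0.2449, 0.2274]
eef_rot: [-0.093, 0.702, -0.094, -0.7]
wrist_force: [-0.2, 0.5, -3.5]
opening: 0.382
```

>>> servo_tool --targets '[0,-33,15,0,0,-36,16,0,0,-37,15,0,0,-37,9,0,0,-37,3,0]'

```text
time_s: 35.85
eef_pos: [0.5457, -0.053, 0.2258]
eef_rot: [0.093, -0.701, 0.092, 0.701]
wrist_force: [1.5, -0.3, -2.7]
opening: 0.384
```

>>> servo_tool --targets '[0,-35,0,0,0,-30,0,0,0,-25,0,0,0,-18,0,0,0,-10,0,0]'

```text
time_s: 36.35
eef_pos: [0.577, 0.0606, 0.2258]
eef_rot: [0.092, -0.701, 0.092, 0.701]
wrist_force: [-0.1, 0.1, -2.6]
opening: 0.386
```

>>> servo_tool --targets '[0,-4,0,0,10,0,0,0,16,0,0,0,16,0,0,0,8,0,0,0]'

```text
time_s: 36.85
eef_pos: [0.5774, 0.0608, 0.1734]
eef_rot: [0.093, -0.7, 0.093, 0.702]
wrist_force: [-1.1, 0.3, -3.4]
opening: 0.383
```

Run:
```python
from h import *
go([.578,.062,.159],np.pi/2-.2635)
p,d=cams.camera("scene"); cv2.imwrite("pics/j2.png",cv2.resize(p[110:240,110:250],None,fx=4.5,fy=4.5,interpolation=2))
```

```text
tcp [0.5774 0.0608 0.1734] jawyaw -1.835 shift [14.4 -1.3 -0.3]  yaw change world 0.001 -> tool-x turn -0.001 tilt [-0.003  0.     0.   ]
 shift in axes after turn [14.4 -1.3 -0.3]
```

View pics/j2.png

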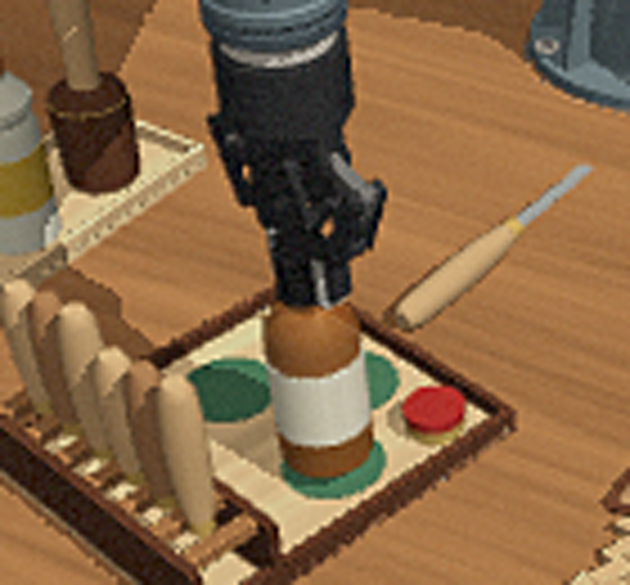

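>>> servo_tool --targets '[5,-1,0,0,4,0,0,0,2,0,0,0,0,0,0,0,0,0,0,0]'

```text
time_s: 37.4
eef_pos: [0.5793, 0.0627, 0.1652]
eef_rot: [-0.093, 0.701, -0.093, -0.701]
wrist_force: [0.3, -0.4, -2.3]
opening: 0.382
```

>>> servo_tool --targets '[0,0,0,0,0,0,0,0,0,0,0,0,0,0,0,0,0,0,0,0]'

```text
time_s: 37.9
eef_pos: [0.5791, 0.0627, 0.1648]
eef_rot: [-0.093, 0.701, -0.093, -0.701]
wrist_force: [0.5, -0.3, -2.5]
opening: 0.384
```

>>> servo_tool --targets '[2,0,0,0,2,0,0,0,0.5,0,0,0,0,0,0,0,0,0,0,0]'

```text
time_s: 38.4
eef_pos: [0.5791, 0.0627, 0.1603]
eef_rot: [0.093, -0.701, 0.093, 0.701]
wrist_force: [0.4, 0.4, -2.3]
opening: 0.387
```

>>> servo_tool --targets '[1,0,0,0,0,0,0,0,0,0,0,0,0,0,0,0,0,0,0,0]'

```text
time_s: 38.9
eef_pos: [0.5791, 0.0627, 0.1593]
eef_rot: [-0.093, 0.701, -0.093, -0.701]
wrist_force: [0.4, 0.2, -3.0]
opening: 0.385
```

>>> servo_tool --targets '[0.7,0,0,0,0,0,0,0,0,0,0,0,0,0,0,0,0,0,0,0]'

```text
time_s: 39.4
eef_pos: [0.5793, 0.0627, 0.1589]
eef_rot: [-0.093, 0.701, -0.093, -0.701]
wrist_force: [-0.6, -0.0, 1.4]
opening: 0.384
```

Contact (the sign of the force flipped). Release and fetch the glue.

>>> servo_tool --targets '[0,0,0,0,0,0,0,0,0,0,0,0,0,0,0,0,0,0,0,0]' --fingers 75

```text
time_s: 39.9
eef_pos: [0.5791, 0.0627, 0.1586]
eef_rot: [-0.093, 0.701, -0.093, -0.701]
wrist_force: [0.4, 0.1, -0.7]
opening: 0.883
```

>>> servo_tool --targets '[-12,0,0,0,-25,0,0,0,-30,0,0,0,-22,0,0,0,-10,0,0,0]'

```text
time_s: 40.4
eef_pos: [0.5804, 0.0626, 0.2613]
eef_rot: [-0.093, 0.703, -0.093, -0.699]
wrist_force: [0.9, -0.3, -0.9]
opening: 0.876
```

Run:
```python
from h import *
go([.474,-.2912,.168],np.pi/2-.2635)
```

```text
tcp [0.5804 0.0626 0.2613] jawyaw -1.834 shift [ 92.9 369.4  11.2]  yaw change world -0.000 -> tool-x turn 0.000 tilt [ 0.005 -0.     0.   ]
 shift in axes after turn [ 92.9 369.4  11.1]
```

>>> servo_tool --targets '[0,15,0,0,0,32,1,0,0,43,2,0,0,43,1,0,0,43,2,0]'

```text
time_s: 40.9
eef_pos: [0.5257, -0.1075, 0.2559]
eef_rot: [0.093, -0.7, 0.093, 0.702]
wrist_force: [0.0, -0.2, 0.8]
opening: 0.876
```

>>> servo_tool --targets '[0,43,1,0,0,43,1,0,0,40,1,0,0,32,1,0,0,21,0,0]'

```text
time_s: 41.4
eef_pos: [0.4747, -0.2799, 0.2558]
eef_rot: [0.094, -0.7, 0.093, 0.702]
wrist_force: [-0.8, 0.6, -0.8]
opening: 0.885
```

>>> servo_tool --targets '[0,10,0,0,0,4,0,0,10,0,0,0,20,0,0,0,25,0,0,0]'

```text
time_s: 41.9
eef_pos: [0.4741, -0.29, 0.2021]
eef_rot: [-0.092, 0.702, -0.092, -0.701]
wrist_force: [0.6, -0.1, 0.7]
opening: 0.88
```

Run:
```python
from h import *
go([.474,-.2912,.1675],np.pi/2-.2635)
p,d=cams.camera("scene"); cv2.imwrite("pics/j3.png",cv2.resize(p[70:230,50:230],None,fx=3.5,fy=3.5,interpolation=2))
```

```text
tcp [ 0.4741 -0.29    0.2021] jawyaw -1.832 shift [34.6  1.2 -0.1]  yaw change world -0.002 -> tool-x turn 0.002 tilt [ 0.001 -0.001  0.   ]
 shift in axes after turn [34.6  1.2 -0.1]
```

View pics/j3.png

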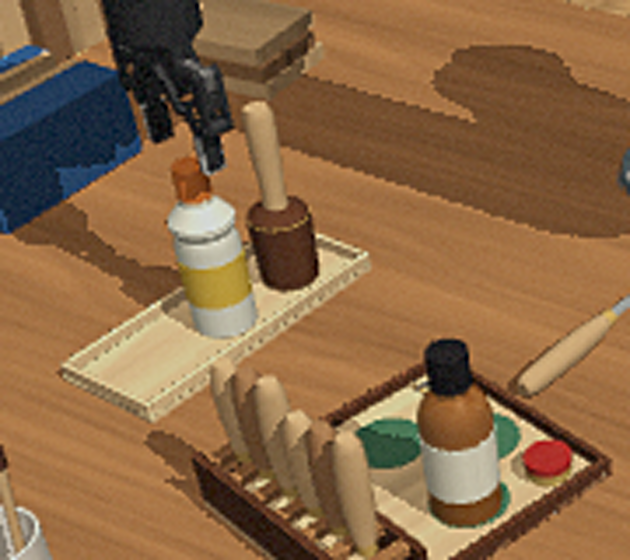

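Run:
```python
from loc import *
p,d=cams.camera("scene");cv2.imwrite("pics/k_scene.png",p)
a=cv2.imread("pics/a_scene.png")
S=slice(160,225),slice(155,215)
im=[cv2.resize(q[S],None,fx=6,fy=6,interpolation=2) for q in(a,p)]
for i in im:
    t=np.linspace(0,2*np.pi,60)
    # felt circle from e_scene centroid
    c=ray("scene",(183.7,212.6),.008)
    pts=np.array([(proj("scene",c+[.034*np.cos(u),.034*np.sin(u),0])-[155,160]+.5)*6 for u in t]).astype(np.int32)
    cv2.polylines(i,[pts],True,(255,0,255),1)
cv2.imwrite("pics/k1.png",np.hstack(im))
for n,q in(("orig",a),("now",p)):
    h=cv2.cvtColor(q,cv2.COLOR_BGR2HSV)[165:225,165:205]
    m=(h[...,2]<55); b=blob(m); print(n,[(x,[c[0]+165,c[1]+165]) for x,c in b])
    g=q[165:225,165:205].astype(int); w=(g.min(-1)>140); print([(x,[c[0]+165,c[1]+165]) for x,c in blob(w)])
```

```text
orig [(184, [178.5, 174.0]), (20, [199.7, 188.1]), (14, [167.9, 199.3])]
[(213, [185.4, 203.8]), (23, [173.2, 221.1]), (18, [165.6, 173.3])]
now [(217, [180.7, 176.4]), (1, [168.0, 176.0])]
[(226, [184.1, 204.4]), (45, [197.9, 192.8]), (41, [174.4, 221.4])]
```

View pics/k1.png

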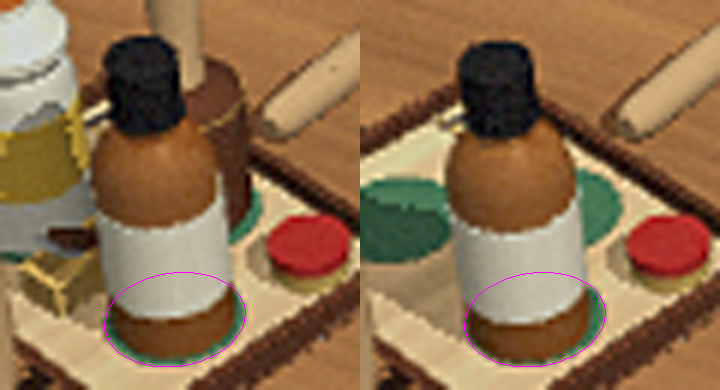

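The varnish stands within its felt round (offset about 3 mm by the fitted circle). Going on with the glue.

>>> servo_tool --targets '[15,1,0,0,10,0,0,0,5,0,0,0,2,0,0,0,0,0,0,0]'

```text
time_s: 42.5
eef_pos: [0.4733, -0.292, 0.1706]
eef_rot: [-0.093, 0.701, -0.093, -0.701]
wrist_force: [-0.6, -0.1, 0.3]
opening: 0.879
```

Run:
```python
from h import *
go([.474,-.2912,.1675],np.pi/2-.2635)
```

```text
tcp [ 0.4733 -0.292   0.1706] jawyaw -1.834 shift [ 3.1 -1.  -0.5]  yaw change world -0.000 -> tool-x turn 0.000 tilt [ 0. -0.  0.]
 shift in axes after turn [ 3.1 -1.  -0.5]
```

>>> servo_tool --targets '[3,-1,-0.5,0,0,0,0,0,0,0,0,0,0,0,0,0,0,0,0,0]'

```text
time_s: 43.0
eef_pos: [0.474, -0.2912, 0.1678]
eef_rot: [-0.093, 0.701, -0.093, -0.701]
wrist_force: [-0.1, -0.1, -0.3]
opening: 0.878
```

>>> servo_tool --targets '[0,0,0,0,0,0,0,0,0,0,0,0,0,0,0,0,0,0,0,0]' --fingers 0

```text
time_s: 43.5
eef_pos: [0.4742, -0.2913, 0.1678]
eef_rot: [-0.093, 0.701, -0.093, -0.701]
wrist_force: [1.0, -0.7, 1.4]
opening: 0.35
```

>>> servo_tool --targets '[0,0,0,0,0,0,0,0,-3,0,0,0,-7,0,0,0,-12,0,0,0]'

```text
time_s: 44.0
eef_pos: [0.4731, -0.2903, 0.1889]
eef_rot: [0.093, -0.7, 0.092, 0.702]
wrist_force: [0.3, 0.8, -3.0]
opening: 0.348
```

Run:
```python
from h import *
go([.5495,-.0422,.169],np.pi/2-.2635)
```

```text
tcp [ 0.4731 -0.2903  0.1889] jawyaw -1.834 shift [  20.2 -259.4   -9.3]  yaw change world -0.000 -> tool-x turn 0.000 tilt [-0.002  0.002  0.   ]
 shift in axes after turn [  20.2 -259.4   -9.2]
```

>>> servo_tool --targets '[-14,0,0,0,-12,-5,0,0,-5,-14,0,0,0,-24,-1,0,0,-32,-1,0]'

```text
time_s: 44.5
eef_pos: [0.4956, -0.2184, 0.2213]
eef_rot: [-0.093, 0.701, -0.093, -0.701]
wrist_force: [0.2, 1.0, -3.0]
opening: 0.349
```

>>> servo_tool --targets '[0,-36,-1,0,0,-36,-2,0,0,-36,-1,0,0,-32,-1,0,0,-22,-1,0]'

```text
time_s: 45.0
eef_pos: [0.5434, -0.0609, 0.2209]
eef_rot: [0.092, -0.701, 0.092, 0.701]
wrist_force: [0.8, -0.4, -3.4]
opening: 0.346
```

>>> servo_tool --targets '[0,-13,0,0,0,-6,0,0,0,-2,0,0,0,0,0,0,0,0,0,0]'

```text
time_s: 45.5
eef_pos: [0.5486, -0.045, 0.2206]
eef_rot: [0.093, -0.701, 0.093, 0.701]
wrist_force: [-0.1, 0.1, -3.2]
opening: 0.344
```

Run:
```python
from h import *
go([.5495,-.0422,.1698],np.pi/2-.2635)
```

```text
tcp [ 0.5486 -0.045   0.2206] jawyaw -1.835 shift [50.8 -2.9 -0.1]  yaw change world 0.001 -> tool-x turn -0.001 tilt [-0. -0.  0.]
 shift in axes after turn [50.8 -2.9 -0.1]
```

>>> servo_tool --targets '[8,-2.8,0,0,14,0,0,0,12,0,0,0,8,0,0,0,3,0,0,0]'

```text
time_s: 46.0
eef_pos: [0.5485, -0.0412, 0.1736]
eef_rot: [0.093, -0.7, 0.093, 0.702]
wrist_force: [0.1, -0.7, -2.6]
opening: 0.345
```

>>> servo_tool --targets '[1,0,0,0,0,0,0,0,0,0,0,0,0,0,0,0,0,0,0,0]'

```text
time_s: 46.5
eef_pos: [0.5497, -0.0414, 0.175]
eef_rot: [-0.093, 0.701, -0.093, -0.701]
wrist_force: [0.8, -1.6, -3.5]
opening: 0.349
```

Run:
```python
from h import *
go([.5495,-.0422,.1698],np.pi/2-.2635)
p,d=cams.camera("scene"); cv2.imwrite("pics/l1.png",cv2.resize(p[130:240,110:220],None,fx=5.4,fy=5.4,interpolation=2))
```

```text
tcp [ 0.5497 -0.0414  0.175 ] jawyaw -1.834 shift [5.2 0.8 0. ]  yaw change world -0.000 -> tool-x turn 0.000 tilt [ 0.001 -0.     0.   ]
 shift in axes after turn [5.2 0.8 0. ]
```

View pics/l1.png

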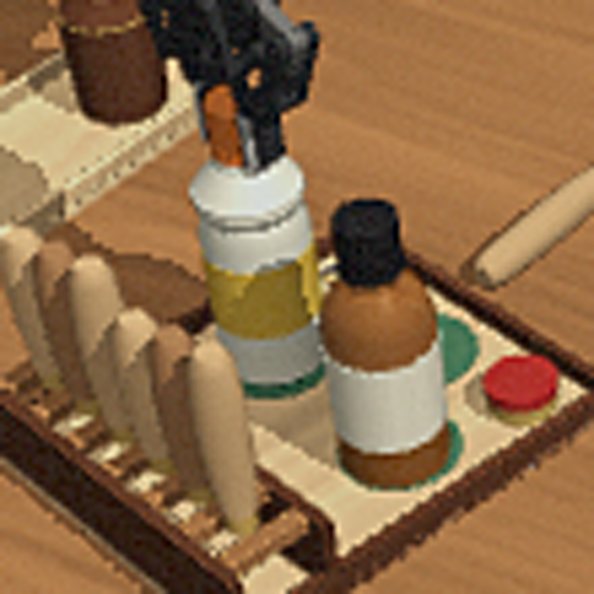

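>>> servo_tool --targets '[3,0.8,0,0,1,0,0,0,0.5,0,0,0,0,0,0,0,0,0,0,0]'

```text
time_s: 47.05
eef_pos: [0.5493, -0.0421, 0.1701]
eef_rot: [0.093, -0.701, 0.093, 0.701]
wrist_force: [-0.3, -0.0, -3.3]
opening: 0.348
```

>>> servo_tool --targets '[0.7,0,0,0,0,0,0,0,0,0,0,0,0,0,0,0,0,0,0,0]'

```text
time_s: 47.55
eef_pos: [0.5496, -0.0422, 0.1698]
eef_rot: [-0.093, 0.701, -0.093, -0.701]
wrist_force: [-1.0, 0.6, 3.4]
opening: 0.346
```

>>> servo_tool --targets '[0,0,0,0,0,0,0,0,0,0,0,0,0,0,0,0,0,0,0,0]' --fingers 75

```text
time_s: 48.05
eef_pos: [0.5493, -0.0422, 0.1693]
eef_rot: [0.093, -0.701, 0.093, 0.701]
wrist_force: [-0.4, 1.0, 0.1]
opening: 0.877
```

>>> servo_tool --targets '[-12,0,0,0,-25,0,0,0,-28,0,0,0,-18,0,0,0,-7,0,0,0]'

```text
time_s: 48.55
eef_pos: [0.5505, -0.0425, 0.2628]
eef_rot: [-0.092, 0.703, -0.093, -0.699]
wrist_force: [0.6, -0.7, -0.1]
opening: 0.881
```

Run:
```python
from h import *
go([.3864,-.2843,.1816],np.pi/2-.2635)
```

```text
tcp [ 0.5505 -0.0425  0.2628] jawyaw -1.834 shift [ 80.7 276.2  96. ]  yaw change world -0.000 -> tool-x turn 0.000 tilt [ 0.005 -0.001  0.   ]
 shift in axes after turn [ 80.7 276.2  95.9]
```

>>> servo_tool --targets '[0,15,5,0,0,32,11,0,0,43,15,0,0,43,15,0,0,43,15,0]'

```text
time_s: 49.05
eef_pos: [0.4423, -0.1973, 0.2581]
eef_rot: [0.093, -0.7, 0.092, 0.702]
wrist_force: [0.5, -0.8, -0.1]
opening: 0.877
```

>>> servo_tool --targets '[0,40,14,0,0,30,11,0,0,18,6,0,0,9,3,0,0,3,1,0]'

```text
time_s: 49.55
eef_pos: [0.3837, -0.2841, 0.2585]
eef_rot: [0.094, -0.7, 0.093, 0.701]
wrist_force: [0.4, 0.7, 0.9]
opening: 0.875
```

>>> servo_tool --targets '[10,0,0,0,18,0,0,0,20,0,0,0,14,0,0,0,6,0,0,0]'

```text
time_s: 50.05
eef_pos: [0.3845, -0.2816, 0.189]
eef_rot: [0.093, -0.7, 0.091, 0.702]
wrist_force: [-0.4, -0.8, 0.2]
opening: 0.878
```

Run:
```python
from h import *
go([.3864,-.2843,.1816],np.pi/2-.2635)
p,d=cams.camera("scene"); cv2.imwrite("pics/l2.png",cv2.resize(p[60:230,50:230],None,fx=3.4,fy=3.4,interpolation=2))
```

```text
tcp [ 0.3845 -0.2816  0.189 ] jawyaw -1.832 shift [ 7.4  2.1 -2.5]  yaw change world -0.002 -> tool-x turn 0.002 tilt [-0.002  0.003  0.   ]
 shift in axes after turn [ 7.4  2.1 -2.5]
```

View pics/l2.png

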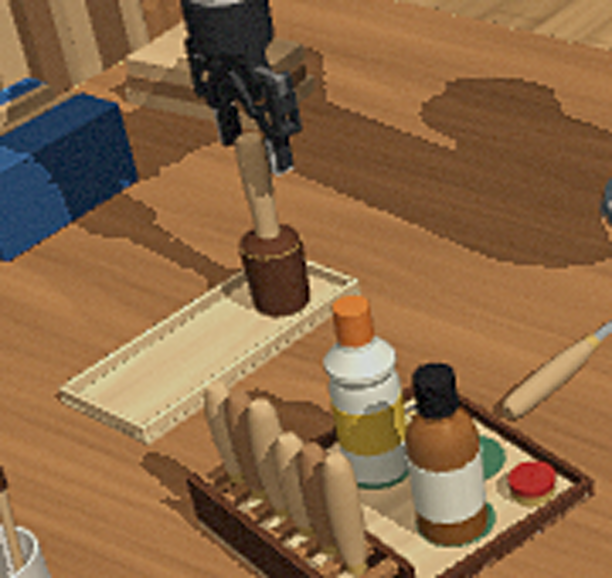

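>>> servo_tool --targets '[3,1.5,-2,0,2,0,0,0,0,0,0,0,0,0,0,0,0,0,0,0]'

```text
time_s: 50.6
eef_pos: [0.3865, -0.2858, 0.1868]
eef_rot: [-0.093, 0.701, -0.093, -0.701]
wrist_force: [-0.4, -0.2, -0.1]
opening: 0.877
```

Run:
```python
from h import *
go([.3864,-.2843,.182],np.pi/2-.2635)
```

```text
tcp [ 0.3865 -0.2858  0.1868] jawyaw -1.834 shift [ 4.8 -1.5  0.5]  yaw change world -0.000 -> tool-x turn 0.000 tilt [ 0.    -0.001  0.   ]
 shift in axes after turn [ 4.8 -1.5  0.5]
```

>>> servo_tool --targets '[3,-1.5,0.5,0,2,0,0,0,0,0,0,0,0,0,0,0,0,0,0,0]'

```text
time_s: 51.1
eef_pos: [0.3863, -0.2841, 0.1814]
eef_rot: [-0.093, 0.701, -0.093, -0.701]
wrist_force: [-0.1, 0.5, -0.5]
opening: 0.876
```

>>> servo_tool --targets '[0,0,0,0,0,0,0,0,0,0,0,0,0,0,0,0,0,0,0,0]' --fingers 0

```text
time_s: 51.6
eef_pos: [0.3864, -0.2844, 0.1817]
eef_rot: [-0.093, 0.701, -0.093, -0.701]
wrist_force: [0.1, -0.4, 1.0]
opening: 0.315
```

>>> servo_tool --targets '[0,0,0,0,0,0,0,0,-3,0,0,0,-7,0,0,0,-12,0,0,0]'

```text
time_s: 52.1
eef_pos: [0.3856, -0.2831, 0.2028]
eef_rot: [0.094, -0.7, 0.092, 0.702]
wrist_force: [0.1, 0.4, -3.3]
opening: 0.32
```

Run:
```python
from h import *
go([.5055,.0248,.184],np.pi/2-.2635)
```

```text
tcp [ 0.3856 -0.2831  0.2028] jawyaw -1.834 shift [  19.4 -328.5  -35.7]  yaw change world -0.000 -> tool-x turn 0.000 tilt [-0.002  0.003  0.   ]
 shift in axes after turn [  19.4 -328.5  -35.6]
```

>>> servo_tool --targets '[-14,0,0,0,-14,-5,0,0,-5,-14,0,0,0,-24,0,0,0,-32,0,0]'

```text
time_s: 52.6
eef_pos: [0.4059, -0.2109, 0.2368]
eef_rot: [-0.093, 0.701, -0.093, -0.701]
wrist_force: [0.4, 1.1, -3.3]
opening: 0.319
```

>>> servo_tool --targets '[0,-36,0,0,0,-37,0,0,0,-37,0,0,0,-37,0,0,0,-36,0,0]'

```text
time_s: 53.1
eef_pos: [0.4531, -0.0325, 0.2365]
eef_rot: [0.093, -0.701, 0.093, 0.701]
wrist_force: [0.8, -0.2, -3.6]
opening: 0.315
```

>>> servo_tool --targets '[0,-30,0,0,0,-20,-3,0,0,-12,-7,0,0,-5,-10,0,0,-2,-8,0]'

```text
time_s: 53.6
eef_pos: [0.4993, 0.0243, 0.2365]
eef_rot: [-0.093, 0.701, -0.093, -0.701]
wrist_force: [-0.2, 0.3, -3.5]
opening: 0.315
```

>>> servo_tool --targets '[0,0,-5,0,0,0,-2,0,0,0,0,0,0,0,0,0,0,0,0,0]'

```text
time_s: 54.1
eef_pos: [0.5049, 0.0223, 0.2363]
eef_rot: [0.093, -0.701, 0.093, 0.701]
wrist_force: [-0.4, -0.8, -3.3]
opening: 0.314
```

Run:
```python
from h import *
go([.5055,.0248,.184],np.pi/2-.2635)
p,d=cams.camera("scene"); cv2.imwrite("pics/l3.png",cv2.resize(p[100:240,110:250],None,fx=4.2,fy=4.2,interpolation=2))
```

```text
tcp [0.5049 0.0223 0.2363] jawyaw -1.834 shift [52.3 -2.5  0. ]  yaw change world 0.000 -> tool-x turn -0.000 tilt [-0.  0.  0.]
 shift in axes after turn [52.3 -2.5  0. ]
```

View pics/l3.png

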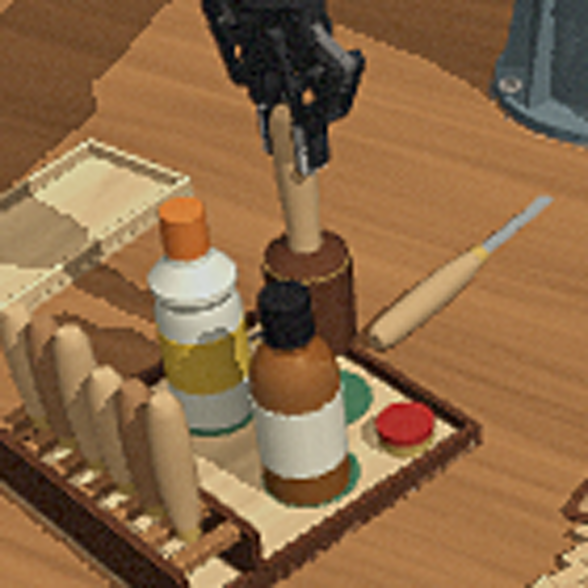

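>>> servo_tool --targets '[8,-2.5,0,0,14,0,0,0,12,0,0,0,8,0,0,0,3,0,0,0]'

```text
time_s: 54.65
eef_pos: [0.5048, 0.0252, 0.1895]
eef_rot: [0.093, -0.7, 0.093, 0.702]
wrist_force: [-0.0, -0.4, -2.6]
opening: 0.317
```

>>> servo_tool --targets '[1,0,0,0,0,0,0,0,0,0,0,0,0,0,0,0,0,0,0,0]'

```text
time_s: 55.15
eef_pos: [0.506, 0.0249, 0.1908]
eef_rot: [-0.093, 0.701, -0.093, -0.701]
wrist_force: [0.4, 0.7, -3.3]
opening: 0.313
```

Run:
```python
from h import *
go([.5055,.0248,.1837],np.pi/2-.2635)
```

```text
tcp [0.506  0.0249 0.1908] jawyaw -1.834 shift [7.1 0.3 0.5]  yaw change world -0.000 -> tool-x turn 0.000 tilt [ 0.001 -0.     0.   ]
 shift in axes after turn [7.1 0.3 0.5]
```

>>> servo_tool --targets '[3,0,0,0,2,0,0,0,1,0,0,0,0.5,0,0,0,0,0,0,0]'

```text
time_s: 55.65
eef_pos: [0.5058, 0.025, 0.1838]
eef_rot: [0.093, -0.701, 0.093, 0.701]
wrist_force: [-0.0, -0.2, -2.9]
opening: 0.318
```

>>> servo_tool --targets '[0.7,0,0,0,0,0,0,0,0,0,0,0,0,0,0,0,0,0,0,0]'

```text
time_s: 56.15
eef_pos: [0.5061, 0.0249, 0.1837]
eef_rot: [-0.093, 0.701, -0.093, -0.701]
wrist_force: [-1.0, 0.2, 4.2]
opening: 0.317
```

>>> servo_tool --targets '[0,0,0,0,0,0,0,0,0,0,0,0,0,0,0,0,0,0,0,0]' --fingers 75

```text
time_s: 56.65
eef_pos: [0.5058, 0.025, 0.1831]
eef_rot: [0.093, -0.701, 0.093, 0.701]
wrist_force: [0.3, -0.6, 0.5]
opening: 0.882
```

>>> servo_tool --targets '[-12,0,0,0,-25,0,0,0,-30,0,0,0,-20,0,0,0,-7,0,0,0]'

```text
time_s: 57.15
eef_pos: [0.5071, 0.0248, 0.2807]
eef_rot: [-0.093, 0.703, -0.093, -0.699]
wrist_force: [0.5, 0.1, 0.2]
opening: 0.879
```

>>> servo_tool --targets '[0,15,10,0,0,32,15,0,0,45,15,0,0,48,10,0,0,48,10,0]'

```text
time_s: 57.65
eef_pos: [0.3976, -0.1417, 0.277]
eef_rot: [0.092, -0.701, 0.092, 0.701]
wrist_force: [0.7, -2.5, 0.7]
opening: 0.881
```

>>> servo_tool --targets '[0,48,10,0,0,48,10,0,0,40,0,0,0,25,0,0,0,10,0,0]'

```text
time_s: 58.15
eef_pos: [0.334, -0.3027, 0.2768]
eef_rot: [0.094, -0.701, 0.094, 0.701]
wrist_force: [0.6, 0.4, -0.6]
opening: 0.879
```

Run:
```python
from h import *
for n in("scene","top"):
    p,d=cams.camera(n); cv2.imwrite(f"pics/m_{n}.png",p); np.save(f"pics/m_{n}.npy",d)
t=cv2.imread("pics/m_top.png");s=cv2.imread("pics/m_scene.png")
f=ray
def circ(im,n,c,k,x0,y0,r):
    pts=np.array([(proj(n,[c[0]+r*np.cos(u),c[1]+r*np.sin(u),.008])-[x0,y0]+.5)*k for u in np.linspace(0,6.28,60)]).astype(np.int32);cv2.polylines(im,[pts],True,(255,0,255),1)
A=cv2.resize(t[100:200,280:380],None,fx=6,fy=6,interpolation=2)
for c in((.5064,.0266),(.5497,-.0419),(.5785,.063)): circ(A,"top",c,6,280,100,.034)
cv2.imwrite("pics/m1.png",A)
cv2.imwrite("pics/m2.png",cv2.resize(s[110:270,60:320],None,fx=3,fy=3,interpolation=2))
e=lambda x,y:(x,y)
```

```text
(no output)
```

View pics/m1.png

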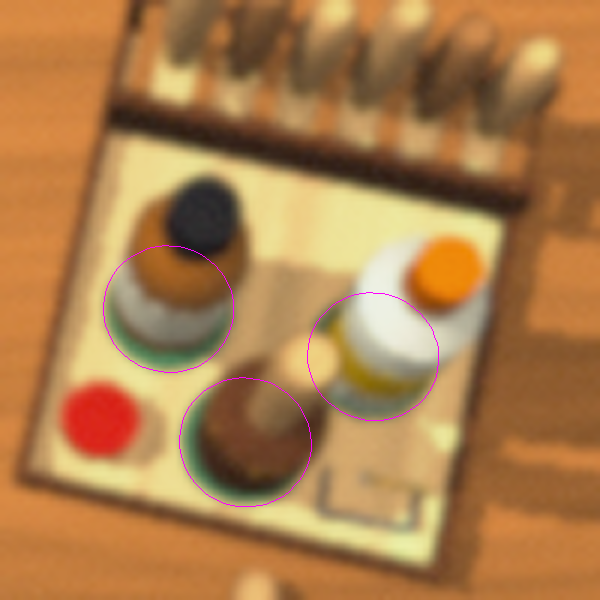

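View pics/m2.png

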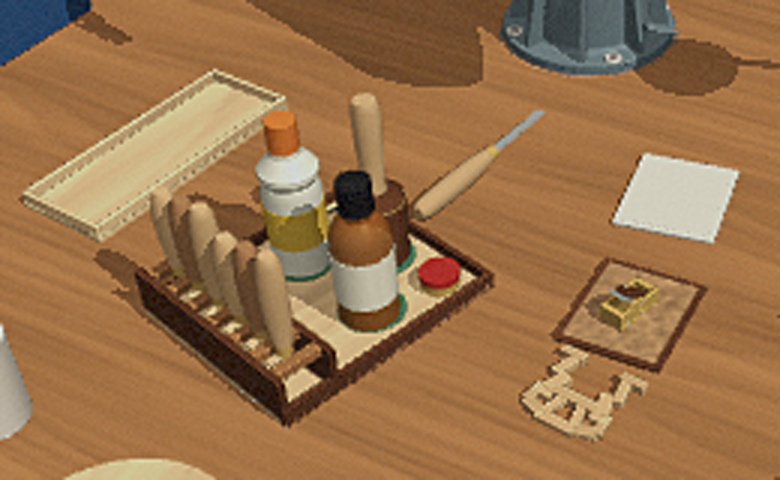

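Run:
```python
from h import *
t=cv2.imread("pics/m_top.png")
cv2.imwrite("pics/m3.png",cv2.resize(t[135:220,210:265],None,fx=6,fy=6,interpolation=2))
X=cloud("top",np.load("pics/m_top.npy"))
m=(abs(X[...,0]-.463)<.05)&(abs(X[...,1]-.284)<.04)&(X[...,2]>.018);print(m.sum(),X[m].mean(0),X[m].min(0),X[m].max(0))
```

```text
157 [0.46234042 0.28425175 0.02897705] [0.43104844 0.26645381 0.01835696] [0.49018446 0.30454978 0.04318603]
```

View pics/m3.png

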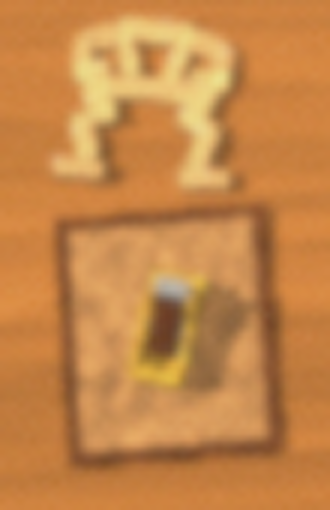

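The plane's centre is at (0.462, 0.284), against a mat centre of (0.463, 0.284). Everything else is in place and the gripper is clear, so I'm handing in.

Run:
```python
from bench import workorder
print(workorder.hand_in())
```

```text
the job is handed in; nothing more can be done
None
```

The job is done and handed in at about 58 s, well under the 128 s limit. I stood the mallet, glue and varnish in the plywood tray and laid the plane sole down on the cork mat. Then I put the varnish, glue and mallet back on the felt rounds they came from. Every lowering ended at light contact, at most about 5 N, before release.

**Final checks from the last pictures:**
- **Plane:** its measured centre is within about 1 mm of the mat's centre. It lies turned about 15–17° from the mat's sides, because I kept the gripper's angle.
- **Mallet and bottles:** all three stand upright on their own felts. The varnish is the least centred; from the pictures it sits about 2–4 mm off its felt's centre but still on the felt.
- **Bystanders:** the cello bridge and the rosin tin look untouched, and the tray is empty.

**Where the cameras disagreed:** the two views differed by about 4 mm on most positions and up to 14 mm on the plane before I picked it up. I averaged most of them, used the top view for the plane, and checked each grasp in a picture or by finger opening and force.

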